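# Turn the square coaster face up on the display riser

### The job

In the gift shop the square coaster lies cork side up on its display post. Take the two-pronged turner from its rest, lift the square coaster off its post with it, and with a turn of the wrist flip it over so that it lies ceramic side up in the middle of the cloth-topped riser; then lay the turner back on its rest as it was. Do not touch the coaster with the gripper's fingers, and leave the round coaster on its post alone.

Things in the scene. Friction and masses are not known exactly. Their poses are not given: they have to be found in the camera images.
- coaster: Square coaster 80 x 80 x 7 mm, 0.1 kg, white ceramic with a cork back, level on a fixed brass post 170 mm high under its centre, overhanging it all round (post head 28 mm across, stem 18, foot 72), so it can be lifted from below on both sides of the post. Origin at its centre; x, y parallel to its sides; z normal to the cork side: up at the start, to point down at the end.
- turner: Two-pronged turner, 0.13 kg, level on a fixed wooden rest. Origin: grip point in the handle's core, 80 mm above the counter. x along the handle to the tip (roughly world +y), y to the left of that (roughly towards the robot), z up. Handle 16 mm wide (y), 24 high, x -80 to 70. The rest, 60 mm wide, holds it at x -70 to -54 and 90 to 106, free between.
- blade_mid (a point): Where a carried coaster sits on the turner: 165 mm ahead of the grip point, mid-plane of the flat blade, same axes. 3 mm thick; prongs run x -40 to 45 from here, at y 25 to 45 and -53 to -25, tip open so a post fits between; cross bar x -60 to -40. A lip at y -53 to -56 stands 6 mm above the blade: rolled lip down some 20 degrees past upright, the item topples over it, to land turned over beside it.
- riser_top (a point): Centre of the top face of the display riser, a fixed dark wooden block 180 x 180 mm and 110 mm high with a grey cloth top; x and y run along its sides, z up.
- round_coaster: Round coaster, 84 mm across, 7 mm thick, cork side up, loose on a second, identical post; a bystander. Origin at its centre, z up.
Mind the look-alikes: they are no part of the job. Leave any black or turquoise look-alike of the coaster alone.

How it is judged (in metres and radians):
On the way, in this order (a step that is already met when the one before it is completed fails the run):
1. the square coaster is carried clear of its post on the turner (height (world z) of coaster above 0.19 m and contact force between turner and coaster above 0.2 N), for 0.2 s.
2. the square coaster lies ceramic side up on the riser, off the turner (angle between coaster's own z axis and vertical above 2.9 rad and z of coaster in the frame of riser_top below 0.012 m and horizontal distance between coaster and riser_top below 0.05 m and contact force between turner and coaster below 0.05 N), for 0.2 s.
At the end, for the whole second after the job is handed in: The square coaster lies flat (within 14 degrees) and still on the riser, ceramic side up, its centre within 50 mm of the middle of the top; the turner lies still on its rest, right way up (level within 10 degrees) and within 40 mm of where it lay at the start (angle between coaster's own z axis and vertical above 2.9 rad and horizontal distance between coaster and riser_top below 0.05 m and z of coaster in the frame of riser_top between -0.005 and 0.012 m and linear speed of each of coaster, turner below 0.02 m/s and distance of turner from where it was at the start of the episode below 0.04 m and angle between turner's own z axis and vertical below 0.17 rad); the robot touches nothing.
It fails at once if the gripper's fingers touch the square coaster (contact force between the fingers and coaster above 0.3 N).
It fails at once if the round coaster is moved by more than 15 mm (distance of round_coaster from where it was at the start of the episode above 0.015 m).
It also fails if it takes over 61 s, if anything falls off the work surface, if the arm or the gripper's body presses on something with over 40 N, if the wrist force passes 120 N, or if a joint passes its speed limit or range.

### The arm

A 6-joint arm with a two-finger parallel gripper is mounted at the origin on the work surface. World frame = base frame: x ahead of the robot, y to its left, z up, the work surface at z = 0. Lengths are in mm, angles in rad, forces in N, time in s.
With the tool pointing down it reaches from about 325 to 775 mm from the base axis. Payload 9.3 kg.
Tool frame: the origin (TCP) lies midway between the tips of the shut fingers; the grasp point (between the pads) lies 19 mm behind it; z points along the fingers, y is the direction in which the jaws open and shut (so a half turn about z gives the same grasp; the last joint's range is limited). The gripper opens to 85 mm and grips with 20 to 120 N. Pads are 22 mm wide; open, the fingers measure 114 mm over their backs; the gripper's body (76 mm by 85 mm) begins 54 mm behind the grasp point. The pads swing forward as they close: fully open they stand 13 mm farther back than shut.
Start: joints at [-1.365, 0.259, 0.021, 1.334, 0, 1.418], TCP at [193.126, -514.975, 231.279] pointing down, gripper open.
Joint ranges: [-3.04, 3.04], [-0.91, 1.82], [-1.04, 1.36], [-1.92, 1.95], [-1.52, 1.45], [-3.14, 3.14]. Speed limits (rad/s): [2.22, 2.22, 2.79, 3.14, 3.14, 3.14].

### API

Orientations are given as a rotation vector (axis times angle).
In Python, from cell import monitor, eyes, order gives the robot as it stands.
- The arm moves only by the tool apply_moves, never from a script. Its argument "motion" is text: rows parted by semicolons, each of 6 numbers parted by spaces: the shift along the tool's x, y, z in units of 25 mm (1.0 is 25 mm), then the turn, a rotation vector about the tool's x, y, z in units of 8 degrees (1.0 is 8 degrees). A call has 1 to 12 rows; each row shifts and turns the commanded pose from where the row before left it, along the tool's axes as they then stand; what a row does not reach is not made up. A row lasts 1/10 s, in which the tool goes at most 50 mm and 8.59 degrees, less where a joint would pass 70% of its speed; a pose out of reach is approached as far as the arm can. A call is refused whole if a number of a shift passes 1 or a number of a turn 1, either way. A call with a gripper value outside its range is refused whole. "gripper" is the opening, from 0 (shut) to 1 (fully open), set as the call begins (left out, the last holds). The fingers move at their own pace and stop on an object; the grip force is fixed at half the most. Time passes only in rows, so rows that do not move let the fingers close. It gives the time, the measured TCP pose, the force and the opening at its end, in the units of the state.
- monitor.get_obs(): the state, without advancing time (a new reading comes with each control period).
- eyes.read_camera(name): name is "side" or "top" or "wrist"; returns a dict with "frame" (400x640x3 uint8, red, green, blue), "range_z" (400x640 float32, mm along the optical axis (not along the pixel's ray), 0 where there is no reading), "fov_y" (degrees; the focal length in pixels is half the picture's height over the tangent of half this angle, whatever the lens; pixels are square), "cx", "cy" (the principal point, pixels), "position" and "rotation" of the camera in the world; the wrist camera has in their place "mount" (4x4, takes a point from camera to tool coordinates, whose origin is the TCP and whose axes are the flange's). Camera axes: x right, y down, z forward; pixel columns grow to the right and rows downward; lengths in mm; the calibration is good to about 2 mm. A picture is of the moment at which its call begins: read the wrist's pose just before it.
- order.job_done(): hands the job in, once; it reports no verdict.
The state is a dict: "time": time; "joint_pos": joint angles; "qd": joint speeds; "joint_torque": joint torques, N m; "tool_pos": TCP position; "orientation": TCP orientation; "contact_force": force on the tool from outside, world axes, zero at the start; "moment": the same for the moment, N m; "grip_width": finger opening in mm.
Only numpy, scipy, OpenCV 4.12 (cv2) and the standard library are available. Lean on these libraries where they do the work, as an engineer would, in place of code of your own. Each camera call takes 0.05 s, during which the arm holds its last target. There are 200 camera calls.

## Working session

There is one attempt and no reset: what is moved stays moved. The work goes in short steps, Python scripts to look and compute and a tool call to move; the robot and the scene stay as the last step left them, time stands still between calls to the robot, and variables do not carry over. Pictures are saved under pics/ and viewed, about 8 in all and at most 12, crops included, and the job is handed in when it is done.

Besides the shell and the picture viewer there is one more tool, called after "Call:" as name(argument=value, ...) on one line, values as JSON. apply_moves: Moves the arm, as the interface text tells. Its arguments: {"type":"object","properties":{"motion":{"type":"string"},"gripper":{"type":"number"}},"required":["motion"]}

```bash
mkdir -p pics; ls; cat > h.py <<'E'
import numpy as np, cv2
from scipy.spatial.transform import Rotation as R
from cell import monitor, eyes, order
def cam(name):
    o=monitor.get_obs(); c=eyes.read_camera(name)
    f=200/np.tan(np.radians(c['fov_y'])/2); c['f']=f
    if name=='wrist':
        T=np.eye(4);T[:3,:3]=R.from_rotvec(o['orientation']).as_matrix();T[:3,3]=o['tool_pos'];M=T@np.array(c['mount'])
        c['P'],c['R']=M[:3,3],M[:3,:3]
    else: 
        c['P']=np.array(c['position']); r=np.array(c['rotation']); 
        c['R']=r if r.shape==(3,3) else R.from_rotvec(r).as_matrix() if r.shape==(3,) else R.from_quat(r).as_matrix()
    return c
def cloud(c):
    v,u=np.mgrid[:400,:640]; d=c['range_z']
    p=np.stack([(u-c['cx'])/c['f']*d,(v-c['cy'])/c['f']*d,d],-1)
    return p@c['R'].T+c['P']
def ray(c,uv,z):
    d=c['R']@np.array([(uv[0]-c['cx'])/c['f'],(uv[1]-c['cy'])/c['f'],1.]); return c['P']+d*(z-c['P'][2])/d[2]
E
python3 - <<'E'
from h import *
a=cam('top');b=cam('side')
for c in(a,b): print(c['P'],np.array(c['rotation']).shape,c['R'].round(3).tolist(),c['f'])
im=np.vstack([a['frame'],b['frame']])[:,:,::-1]
cv2.imwrite('pics/a.png',a['frame'][:,:,::-1]);cv2.imwrite('pics/b.png',b['frame'][:,:,::-1])
print(monitor.get_obs())
E
```

```text
pics
[ 111.37697649  -19.706171   1590.97788403] (3,) [[0.015, -0.982, 0.19], [-1.0, -0.015, 0.0], [0.003, -0.19, -0.982]] 498.54577061902626
[ 34.48147672 977.06038001 929.51535851] (3,) [[-0.926, -0.245, 0.287], [-0.377, 0.558, -0.739], [0.021, -0.793, -0.609]] 450.64992920897254
{'time': 0.1, 'joint_pos': array([-1.36461022e+00,  2.59134626e-01,  2.08551346e-02,  1.33369365e+00,
        2.03238266e-05,  1.41820655e+00]), 'qd': array([ 0.00052275, -0.0014207 ,  0.00095686,  0.00073832, -0.00136431,
        0.00164001]), 'joint_torque': array([ 5.56390121e-03, -5.56693089e+01,  3.45069373e+01,  1.16774780e-02,
       -1.13401359e-04, -1.65083298e-05]), 'tool_pos': array([ 193.07739177, -514.73981131,  230.73418892]), 'orientation': array([-3.09002174e+00, -5.60336099e-01,  1.76115976e-05]), 'contact_force': array([-0.44733149,  0.15357229, -0.87682288]), 'moment': array([-0.00338859,  0.01106886, -0.01869276]), 'grip_width': 85.39219001713893}
```

View pics/a.png

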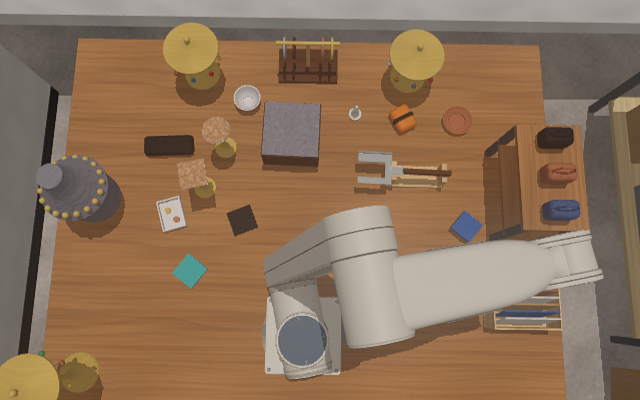

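View pics/b.png

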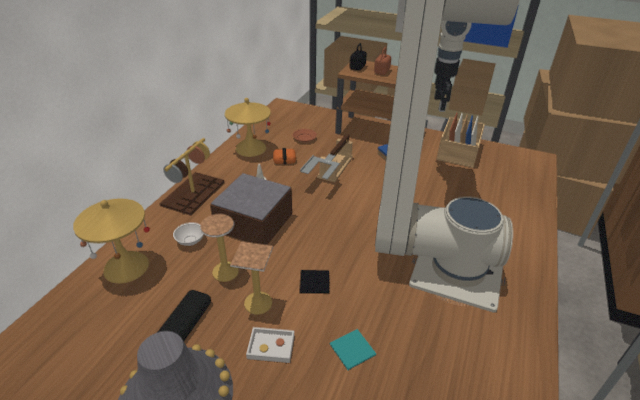

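The top view shows four candidates for the square coaster:
- Cork square at (192,173) on a brass post. This fits: it is square, cork side up and post-mounted.
- Round cork at (216,130), the bystander.
- Black square at (242,220), a look-alike.
- Turquoise square at (189,270), a look-alike.

The turner is at (405,170) with its tip to the left, and the riser is at (292,130).

```bash
python3 - <<'E'
from h import *
a=cam('top'); p=cloud(a); im=a['frame']; hsv=cv2.cvtColor(im,cv2.COLOR_RGB2HSV).astype(int)
def reg(u0,u1,v0,v1,zl,zh,name,extra=None):
    m=np.zeros((400,640),bool); m[v0:v1,u0:u1]=1; m&=(p[...,2]>zl)&(p[...,2]<zh)
    if extra is not None: m&=extra
    n,l,s,c=cv2.connectedComponentsWithStats(m.astype(np.uint8)); k=1+s[1:,4].argmax(); m=l==k
    z=np.median(p[m][:,2]); q=np.array([ray(a,(u,v),z)[:2] for v,u in np.argwhere(m)],np.float32)
    r=cv2.minAreaRect(q); print(name,m.sum(),'z',z.round(1),'pct',np.percentile(p[m][:,2],[5,95]).round(1),'rect',np.round(r[0],1),np.round(r[1],1),round(r[2],1),'mean',q.mean(0).round(1)); return m
reg(165,225,150,200,165,195,'coaster'); reg(195,240,110,150,165,195,'round')
reg(250,330,90,180,100,125,'riser')
gray=(hsv[...,1]<70)
m=reg(350,400,140,200,40,110,'blade',gray)
m=reg(390,460,150,200,70,120,'handle',(hsv[...,2]<110)); 
for u in range(380,455,8): print(u,[(v,p[v,u].round(0).tolist()) for v in range(160,190,4)])
big=np.hstack([cv2.resize(im[140:210,340:460],None,fx=4,fy=4,interpolation=2),cv2.resize(im[110:210,160:240],None,fx=2.8,fy=2.8)])[:,:,::-1]
cv2.imwrite('pics/c.png',big)
E
```

```text
coaster 741 z 177.1 pct [171.8 182.1] rect [460.3 328.4] [81.  80.2] 12.3 mean [460.2 328.2]
round 595 z 177.1 pct [171.6 182.1] rect [596.1 266.3] [81.5 80.2] 2.6 mean [595.4 266.8]
riser 3120 z 110.2 pct [104.  115.7] rect [623.1  45.7] [178.7 180.4] 88.1 mean [623.   45.7]
blade 721 z 82.5 pct [76.6 88.9] rect [ 513.  -229.1] [130. 103.] 87.8 mean [ 515.6 -229.1]
handle 262 z 91.9 pct [82.4 97.6] rect [ 497.8 -377.1] [145.8  19.7] 88.4 mean [ 498.7 -380.2]
380 [(160, [539.0, -235.0, 79.0]), (164, [548.0, -246.0, 1.0]), (168, [534.0, -246.0, 1.0]), (172, [521.0, -246.0, 0.0]), (176, [507.0, -246.0, 1.0]), (180, [474.0, -234.0, 80.0]), (184, [461.0, -234.0, 82.0]), (188, [467.0, -245.0, -0.0])]
388 [(160, [538.0, -259.0, 85.0]), (164, [526.0, -260.0, 80.0]), (168, [513.0, -260.0, 81.0]), (172, [501.0, -260.0, 78.0]), (176, [488.0, -260.0, 80.0]), (180, [473.0, -258.0, 88.0]), (184, [461.0, -258.0, 86.0]), (188, [466.0, -270.0, 7.0])]
396 [(160, [561.0, -299.0, 4.0]), (164, [525.0, -284.0, 86.0]), (168, [514.0, -285.0, 80.0]), (172, [501.0, -284.0, 81.0]), (176, [490.0, -286.0, 73.0]
[... 1087 characters left out ...]
 -2.0]), (164, [550.0, -430.0, 3.0]), (168, [534.0, -428.0, 11.0]), (172, [499.0, -405.0, 97.0]), (176, [492.0, -411.0, 72.0]), (180, [494.0, -426.0, 12.0]), (184, [483.0, -429.0, 2.0]), (188, [470.0, -429.0, -1.0])]
444 [(160, [566.0, -459.0, -4.0]), (164, [533.0, -440.0, 65.0]), (168, [519.0, -438.0, 68.0]), (172, [500.0, -431.0, 92.0]), (176, [491.0, -435.0, 78.0]), (180, [481.0, -438.0, 66.0]), (184, [474.0, -444.0, 43.0]), (188, [470.0, -454.0, 1.0])]
452 [(160, [565.0, -484.0, 2.0]), (164, [552.0, -485.0, -2.0]), (168, [538.0, -484.0, -1.0]), (172, [524.0, -483.0, 1.0]), (176, [511.0, -482.0, 0.0]), (180, [496.0, -480.0, 6.0]), (184, [484.0, -481.0, 0.0]), (188, [471.0, -481.0, -1.0])]
```

View pics/c.png

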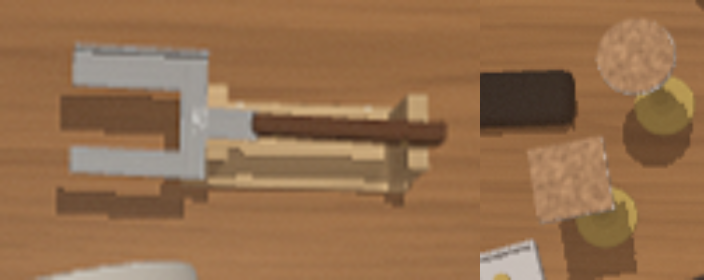

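```bash
cat >> h.py <<'E'
def plan(pos,X,Y,n=None):
    "shift (tool axes, units) and turn (units) to reach TCP pos with tool x=X, y=Y; both in the present tool frame"
    o=monitor.get_obs(); R0=R.from_rotvec(o['orientation']).as_matrix()
    X=np.array(X,float);X/=np.linalg.norm(X);Y=np.array(Y,float);Y-=X*(X@Y);Y/=np.linalg.norm(Y)
    Rt=np.stack([X,Y,np.cross(X,Y)],1)
    s=R0.T@(np.array(pos)-o['tool_pos'])/25; t=R.from_matrix(R0.T@Rt).as_rotvec()/np.radians(8)
    print('t',o['time'],'tcp',o['tool_pos'].round(1),'q',o['joint_pos'].round(2),'F',o['contact_force'].round(1),'w',round(o['grip_width'],1))
    print('axes x,y,z',R0.T.round(3).tolist()); print('shift',s.round(2),'turn',t.round(2)); return s,t
E
python3 - <<'E'
from h import *
plan([420,-372,260],[.026,1,0],[0,0,1])
E
```

```text
t 0.15 tcp [ 193.1 -514.8  230.8] q [-1.36  0.26  0.02  1.33 -0.    1.42] F [-0.7 -0.6 -0.1] w 85.2
axes x,y,z [[0.936, 0.351, 0.0], [0.351, -0.936, -0.001], [-0.0, 0.001, -1.0]]
shift [10.5  -2.16 -1.16] turn [-9.8   6.59 -6.6 ]
```

Call:
apply_moves(motion="1 -0.2 -0.1 0 0 0;1 -0.2 -0.1 0 0 0;1 -0.2 -0.1 0 0 0;1 -0.2 -0.1 0 0 0;1 -0.2 -0.1 0 0 0;1 -0.2 -0.1 0 0 0;1 -0.2 -0.1 0 0 0;1 -0.2 -0.2 0 0 0;1 -0.2 -0.2 0 0 0;1 -0.3 -0.2 0 0 0;0.5 0 0 0 0 0;0 0 0 0 0 0", gripper=0.6)

```text
time: 1.35
tool_pos: [421.5, -373.2, 263.4]
orientation: [-3.09, -0.564, 0.0]
contact_force: [-0.2, -0.1, 0.8]
grip_width: 51.7
```

```bash
python3 - <<'E'
from h import *
plan([420,-372,260],[.026,1,0],[0,0,1])
c=cam('wrist'); print(c['P'],c['R'].round(2).tolist()); cv2.imwrite('pics/d.png',c['frame'][:,:,::-1]); np.savez('d.npz',**{k:c[k] for k in('frame','range_z','P','R','f','cx','cy')})
E
```

```text
t 1.35 tcp [ 421.5 -373.2  263.4] q [-0.87  0.27  0.12  1.42  0.    1.91] F [-0.2 -0.1  0.8] w 51.7
axes x,y,z [[0.936, 0.353, -0.0], [0.353, -0.936, -0.0], [-0.0, 0.0, -1.0]]
shift [-0.04 -0.06  0.13] turn [-9.8   6.59 -6.59]
[ 493.14493104 -345.06981129  406.0321499 ] [[0.35, -0.89, -0.28], [-0.94, -0.34, -0.11], [-0.0, 0.3, -0.95]]
```

View pics/d.png

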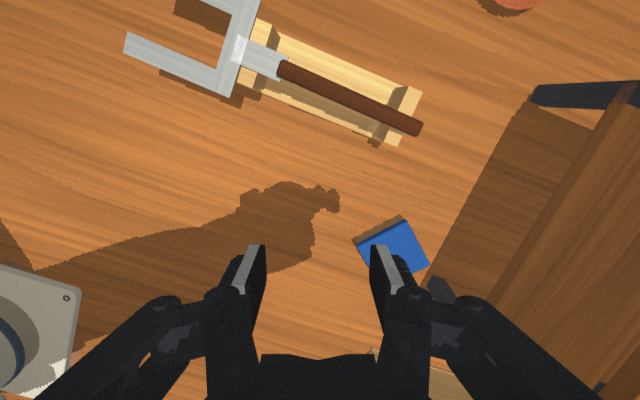

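The wrist view shows the handle from (280,68) to (422,130). The near prong is at (130,45) and the rest is under the turner.

```bash
python3 - <<'E'
from h import *
c=dict(np.load('d.npz')); p=cloud(c); 
v,u=np.mgrid[:400,:640]
m=(p[...,2]>84)&(p[...,2]<104)&(u>255)&(v<160)&(c['frame'].max(-1)<140)
n,l,s,_=cv2.connectedComponentsWithStats(m.astype(np.uint8)); m=l==1+s[1:,4].argmax()
q=np.array([ray(c,(x,y),92)[:2] for y,x in np.argwhere(m)],np.float32)
r=cv2.minAreaRect(q); print(m.sum(),np.median(p[m][:,2]),r)
w,V=np.linalg.eigh(np.cov(q.T)); print(V[:,1],q.mean(0))
mb=(p[...,2]>65)&(p[...,2]<95)&(u<262)&(v<100)&(v>5)&(c['frame'].min(-1)>90)
print('blade z',np.median(p[mb][:,2]),mb.sum())
for z0,z1 in((-5,5),(5,25),(25,60),(60,75)):
    k=(p[...,2]>z0)&(p[...,2]<z1)&(u>230)&(u<440)&(v<150); print(z0,z1,k.sum(),p[k][:,:2].min(0) if k.any() else'',p[k][:,:2].max(0) if k.any() else '')
print('prong corner', ray(c,(130,32),81.5),ray(c,(123,50),81.5))
E
```

```text
2694 91.87589851595837 ((500.83892822265625, -375.80010986328125), (148.26133728027344, 15.77393627166748), 87.87810516357422)
[0.03738188 0.99930105] [ 500.9556 -373.7591]
blade z 81.64136959396484 5283
-5 5 18428 [ 391.98174909 -514.44526626] [ 636.46551572 -222.25283669]
5 25 5516 [ 468.85152233 -440.45095323] [ 541.42954889 -258.32657673]
25 60 469 [ 474.10289912 -427.63883221] [ 536.27338731 -282.20734665]
60 75 837 [ 473.87954233 -443.32325265] [ 536.28266526 -282.35621443]
prong corner [ 483.8685966  -163.17849526   81.5       ] [ 466.35170005 -159.83827921   81.5       ]
```

Call:
apply_moves(motion="0 0 0 -0.7 0.47 -0.47;0 0 0 -0.7 0.47 -0.47;0 0 0 -0.7 0.47 -0.47;0 0 0 -0.7 0.47 -0.47;0 0 0 -0.7 0.47 -0.47;0 0 0 -0.7 0.47 -0.47;0 0 0 -0.7 0.47 -0.47;0 0 0 -0.7 0.47 -0.47;0 0 0 -0.7 0.47 -0.47;0 0 0 -0.7 0.47 -0.47;0 0 0 -0.7 0.47 -0.47;0 0 0 -0.7 0.47 -0.47")

```text
time: 2.6
tool_pos: [419.1, -374.2, 264.2]
orientation: [1.528, 1.157, 1.08]
contact_force: [0.9, -1.5, 0.5]
grip_width: 51.1
```

Call:
apply_moves(motion="0 0 0 -0.7 0.47 -0.47;0 0 0 -0.7 0.47 -0.47;0 0 0 0 0 0")

```text
time: 2.9
tool_pos: [420.0, -385.6, 266.9]
orientation: [1.343, 1.18, 1.15]
contact_force: [-0.4, -0.3, -0.5]
grip_width: 51.5
```

```bash
python3 - <<'E'
from h import *
plan([440,-372,80],[.026,1,0],[0,0,1])
c=cam('side'); cv2.imwrite('pics/e.png',cv2.resize(c['frame'][:250,250:550],None,fx=2.4,fy=2.4)[:,:,::-1])
E
```

```text
t 2.9 tcp [ 420.  -385.6  266.9] q [-1.45  0.22 -1.03 -0.87  1.36  1.24] F [-0.4 -0.3 -0.5] w 51.5
axes x,y,z [[0.082, 0.995, 0.05], [0.076, -0.057, 0.996], [0.994, -0.078, -0.08]]
shift [ 0.23 -7.41  1.35] turn [-0.56  0.39 -0.38]
```

View pics/e.png

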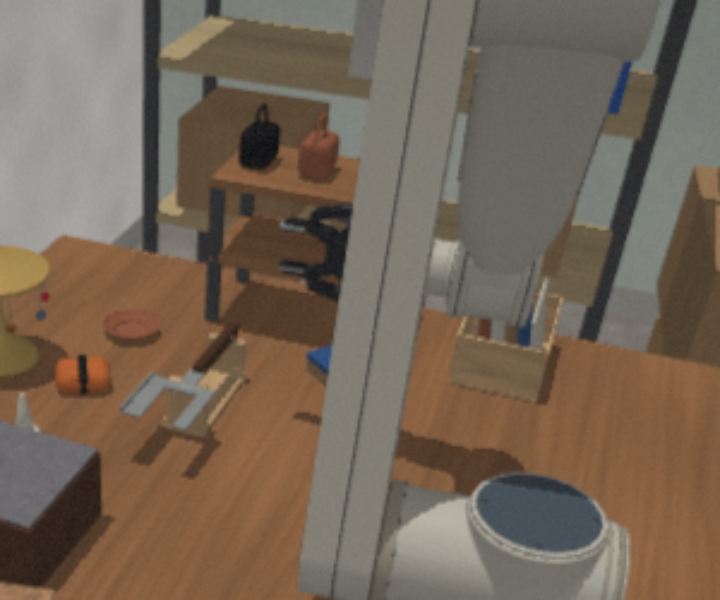

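```bash
python3 - <<'E'
from h import *
plan([470,-371,200],[.037,1,0],[0,0,1])
E
```

```text
t 2.95 tcp [ 420.3 -384.7  266.6] q [-1.45  0.22 -1.03 -0.85  1.36  1.24] F [-0.1  1.   0.2] w 51.0
axes x,y,z [[0.083, 0.995, 0.055], [0.077, -0.061, 0.995], [0.994, -0.079, -0.082]]
shift [ 0.56 -2.53  2.15] turn [-0.58  0.32 -0.41]
```

Call:
apply_moves(motion="0.1 -0.5 0.4 0 0 0;0.1 -0.5 0.4 0 0 0;0.1 -0.5 0.4 0 0 0;0.1 -0.5 0.4 0 0 0;0.1 -0.5 0.5 0 0 0;0 0 0 -0.2 0.1 -0.1;0 0 0 -0.2 0.1 -0.1;0 0 0 -0.2 0.1 -0.2;0 0 0 0 0 0")

```text
time: 3.85
tool_pos: [473.8, -398.4, 215.8]
orientation: [1.237, 1.224, 1.189]
contact_force: [0.0, 0.5, -0.3]
grip_width: 51.0
```

```bash
python3 - <<'E'
from h import *
plan([470,-371,80],[.037,1,0],[0,0,1])
E
```

```text
t 3.85 tcp [ 473.8 -398.4  215.8] q [-1.34  0.52 -1.04 -1.43  1.33  1.45] F [ 0.   0.5 -0.3] w 51.0
axes x,y,z [[0.009, 1.0, 0.001], [0.03, -0.001, 1.0], [1.0, -0.009, -0.03]]
shift [ 1.09 -5.44  0.  ] turn [-0.22 -0.2  -0.  ]
```

```bash
cat > kin.py <<'E'
import numpy as np
from scipy.optimize import least_squares
from scipy.spatial.transform import Rotation as R
Q=np.array([[-1.36461,.259135,.020855,1.333694,0,1.418207],[-.87,.27,.12,1.42,0,1.91],[-1.45,.22,-1.03,-.86,1.36,1.24],[-1.34,.52,-1.04,-1.43,1.33,1.45]])
P=np.array([[193.1,-514.8,230.8],[421.5,-373.2,263.4],[420.1,-385.2,266.8],[473.8,-398.4,215.8]])
def fk(q,p):
    h,a1,d,L2,L3,Lt,e=p
    rz=lambda a:R.from_euler('z',a).as_matrix(); ry=lambda a:R.from_euler('y',a).as_matrix()
    A=rz(q[0]); o=A@[a1,0,h]+A@[0,d,0]
    B=A@ry(q[1]); o=o+B@[0,0,L2]
    C=B@ry(-q[2]); o=o+C@[L3,0,e]
    D=C@ry(q[3])@rz(q[4]); o=o+D@[Lt,0,0]
    E=D@R.from_euler('x',-1*0+q[5]).as_matrix()
    # q6=0: tool x = down (-z), z fwd
    M=np.array([[0,0,1],[0,-1*-1,0],[-1,0,0]],float)
    return o,E@M
if __name__=='__main__':
    f=lambda p:np.r_[(np.array([fk(q,p)[0] for q in Q])-P).ravel()/3,(p-[250,0,84,400,400,250,0])/200]
    s=least_squares(f,[250,0,84,400,400,250,0]); print(s.x.round(1),(f(s.x)[:12]*3).round(1))
    for q in Q: print(fk(q,s.x)[1].T.round(2).tolist())
E
python3 kin.py
```

```text
[ 96.4 140.3  83.1 468.1 284.5 294.2  48. ] [ 0.4 -4.3  3.3 -0.8  3.4 -5.1  0.4 -1.6  8.1 -1.8  2.4 -6.3]
[[0.94, 0.35, 0.0], [0.35, -0.94, -0.0], [-0.0, 0.0, -1.0]]
[[0.94, 0.35, 0.0], [0.35, -0.94, 0.0], [0.0, -0.0, -1.0]]
[[0.08, 1.0, 0.05], [0.08, -0.06, 1.0], [0.99, -0.07, -0.08]]
[[0.01, 1.0, 0.01], [0.03, -0.01, 1.0], [1.0, -0.01, -0.03]]
```

```bash
cat >> kin.py <<'E'
LO=np.array([-3.04,-.91,-1.04,-1.92,-1.52,-3.14]);HI=np.array([3.04,1.82,1.36,1.95,1.45,3.14])
p0=np.array([96.4,140.3,83.1,468.1,284.5,294.2,48.])
def ik(pos,X,Y,seed=None):
    X=np.array(X,float);X/=np.linalg.norm(X);Y=np.array(Y,float);Y-=X*(X@Y);Y/=np.linalg.norm(Y);Rt=np.stack([X,Y,np.cross(X,Y)],1)
    def f(q):
        o,E=fk(q,p0); return np.r_[(o-pos)/5,R.from_matrix(E.T@Rt).as_rotvec()*50]
    best=None
    for s in ([seed] if seed is not None else [[-1,.4,-.5,-.5,1,1.5],[-.5,.4,0,0,.3,1.5],[0,.4,0,1.4,0,1.5],[0.5,.2,-.8,0,-.5,1.5],[-1.,.8,-.9,-1,1.,1.5],[-1.,.8,-.5,1.2,.2,1.5]]):
        r=least_squares(f,np.clip(s,LO+.01,HI-.01),bounds=(LO,HI))
        if best is None or r.cost<best.cost: best=r
    o,E=fk(best.x,p0)
    return best.x.round(2),np.linalg.norm(o-pos).round(1),np.degrees(np.linalg.norm(R.from_matrix(E.T@Rt).as_rotvec())).round(1)
E
python3 - <<'E'
from kin import *
up=[0,0,1]
for x in(440,470,500,525): print('pick',x,*ik([x,-371,80],[.037,1,0],up))
print('lift',*ik([525,-371,150],[.037,1,0],up))
# coaster pick: turner yaw options, dir from 60..120 deg
for a in(78,90,102.3,110):
    d=np.array([np.cos(np.radians(a)),np.sin(np.radians(a)),0]); n=np.array([d[1],-d[0],0]) # tool z
    for back in(165,165+110):
        print('coaster',a,back,*ik(np.array([460,328,165])-d*back+24*n,d,up))
# topple over riser: theta roll
for a in (70,90,110):
  for th in(0,45,90,110):
    d=np.array([np.cos(np.radians(a)),np.sin(np.radians(a)),0]); n=np.array([d[1],-d[0],0]); t=np.radians(th)
    Y=np.array(up)*np.cos(t)+n*np.sin(t); Z=np.cross(d,Y)
    mid=np.array([575,46,180.]); print('flip',a,th,*ik(mid-165*d+24*Z,d,Y))
# option B : tool down grasp
print('B pick',*ik([501,-371,61],[.037,1,0],[1,-.037,0]), *ik([501,-371,61],[.037,1,0],[1,-.037,0],[0,.4,0,1.4,0,1.5]))
E
```

```text
pick 440 [-1.38  0.97 -1.04 -1.92  1.45  1.48] 38.7 6.3
pick 470 [-1.33  0.97 -1.04 -1.92  1.41  1.48] 25.2 6.6
pick 500 [-1.26  0.96 -1.04 -1.92  1.31  1.49] 19.7 5.0
pick 525 [-1.21  0.95 -1.04 -1.92  1.23  1.5 ] 14.2 3.7
lift [-1.2   0.73 -1.04 -1.74  1.21  1.54] 11.9 2.8
coaster 78 165 [ 0.8   0.42 -1.04 -0.92 -1.25  2.07] 70.0 18.9
coaster 78 275 [ 0.4  -0.24 -1.04 -0.23 -0.69  1.93] 100.4 26.5
coaster 90 165 [ 0.61  0.18 -1.04 -0.78 -0.82  1.86] 82.8 22.1
coaster 90 275 [-0.01 -0.26 -1.04 -0.32 -0.05  1.58] 97.2 26.1
coaster 102.3 165 [ 0.26  0.   -1.04 -0.66 -0.13  1.6 ] 86.0 22.6
coaster 102.3 275 [-0.31 -0.01 -1.04 -0.57  0.55  1.33] 86.3 22.7
coaster 110 165 [ 0.04  0.05 -1.04 -0.71  0.31  1.45] 82.8 21.0
coaster 110 275 [-0.41  0.29 -1.04 -0.92  0.9   1.26] 73.1 17.7
flip 70 0 [-0.23  0.02 -1.04 -0.71 -0.2   1.63] 78.5 20.4
flip 70 45 [-0.37 -0.05 -0.95 -0.11  0.02  1.55] 0.0 0.0
flip 70 90 [-0.36  0.24 -0.28  1.05  0.    1.56] 0.0 0.0
flip 70 110 [-0.36  0.44 -0.03  1.45 -0.    1.56] 0.0 0.0
flip 90 0 [-0.67  0.31 -1.04 -1.07  0.79  1.38] 61.7 13.9
flip 90 45 [-0.51  0.08 -0.81 -0.04  0.35  1.2 ] 0.0 0.0
flip 90 90 [-0.35  0.36 -0.1   1.11  0.    1.22] 0.0 0.0
flip 90 110 [-0.3   0.56  0.19  1.53 -0.1   1.29] 0.0 0.0
flip 110 0 [-0.69  0.63 -1.04 -1.65  1.07  1.55] 9.1 1.9
flip 110 45 [-0.54  0.24 -0.6   0.17  0.58  0.85] 0.0 0.0
flip 110 90 [-0.3   0.47  0.09  1.18  0.    0.92] 0.0 0.0
flip 110 110 [-0.22  0.67  0.4   1.6  -0.19  1.03] 0.0 0.0
B pick [-0.77  0.51 -0.19  0.86  0.    0.84] 0.0 0.0 [-0.77  0.51 -0.19  0.86  0.    0.84] 0.0 0.0
```

```bash
cat >> kin.py <<'E'
def frame(al,phi,s,th,Gpos,gx=0.,pitch=0.):
    "TCP pos, tool X,Y for turner yaw al, tool tilt phi, sign s, roll th, grip-point position Gpos"
    a,ph,t=np.radians([al,phi,th])
    T=R.from_euler('z',a).as_matrix()@R.from_euler('y',-np.radians(pitch)).as_matrix()@R.from_euler('x',t).as_matrix()
    Z=T@[np.sin(ph),0,-np.cos(ph)]; Y=T@[0,s,0]; X=np.cross(Y,Z)
    return np.array(Gpos)+T@[gx,0,0]+21*Z,X,Y,T
E
python3 - <<'E'
from h import *
import kin
from kin import frame,ik,Q,P
o=monitor.get_obs(); print(repr(o['joint_pos']),o['tool_pos'])
a=cam('top');p=cloud(a)
k=(p[...,2]>100)&(p[...,1]<-480)&(p[...,0]>300)
print('shelf',np.percentile(p[k],[1,50,99],axis=0).round(0).tolist())
k=(p[...,2]>100)&(p[...,1]<-440)&(p[...,1]>-620)&(p[...,0]>380)&(p[...,0]<620); print(np.percentile(p[k],[1,50,99],axis=0).round(0).tolist())
c=np.array([460,328,158.])
def show(n,al,phi,s,th,G):
    q=frame(al,phi,s,th,G); print(n,al,phi,s,th,np.round(q[0]),*ik(*q[:3]))
for s in(-1,1):
  for phi in(0,20,35):
    show('rest',88,phi,s,0,[501,-371,80])
    for al in(102,12,):
        d=np.array([np.cos(np.radians(al)),np.sin(np.radians(al)),0]); show('coast',al,phi,s,0,c-165*d)
    for al in(-60,-75,-90):
      for th in(0,60,110):
        d=np.array([np.cos(np.radians(al)),np.sin(np.radians(al)),0]); show('flip',al,phi,s,th,np.array([585,46,175])-165*d)
E
```

```text
array([-1.33907649,  0.52030626, -1.04008306, -1.43464045,  1.32780458,
        1.44974558]) [ 473.81057942 -398.44915646  215.79431587]
shelf [[302.0, -768.0, 120.0], [437.0, -646.0, 261.0], [595.0, -590.0, 350.0]]
[[382.0, -620.0, 114.0], [496.0, -601.0, 247.0], [596.0, -590.0, 267.0]]
rest 88 0 -1 0 [ 501. -371.   59.] [-0.77  0.52 -0.2   0.86  0.    0.83] 0.0 0.0
coast 102 0 -1 0 [494. 167. 137.] [ 0.17  0.24 -0.35  0.98  0.    1.53] 0.0 0.0
coast 12 0 -1 0 [299. 294. 137.] [ 0.4  -0.   -0.66  0.93  0.14  3.14] 30.3 13.6
flip -60 0 -1 0 [502. 189. 154.] [-0.3   0.2  -0.52  1.06  0.51  3.14] 99.9 50.5
flip -60 0 -1 60 [518. 198. 164.] [-0.02 -0.02 -1.04 -0.33  0.45 -1.91] 18.3 4.9
flip -60 0 -1 110 [520. 199. 182.] [-0.27  0.61 -1.04 -1.92  1.17 -1.41] 108.8 25.6
flip -75 0 -1 0 [542. 205. 154.] [ 0.22  0.35 -0.13  1.09  0.   -1.61] 0.0 0.0
flip -75 0 -1 60 [560. 210. 164.] [ 0.2   0.09 -1.04 -0.57  0.05 -1.61] 7.8 2.1
flip -75 0 -1 110 [561. 210. 182.] [ 0.5   0.69 -1.04 -1.92 -0.54 -1.59] 102.9 20.0
flip -90 0 -1 0 [585. 211. 154.] [ 0.21  0.43  0.01  1.15 -0.   -1.36] 0.0 0.0
f
[... 4321 characters left out ...]
. 158.] [ 0.5   0.3  -0.39  0.86 -0.61  1.54] 0.0 0.0
flip -60 35 1 60 [521. 186. 166.] [ 0.5   0.14 -1.04 -0.58 -0.61  1.61] 15.8 4.3
flip -60 35 1 110 [523. 187. 181.] [ 0.67  0.67 -1.04 -1.92 -1.04  1.65] 65.3 17.9
flip -75 35 1 0 [545. 194. 158.] [ 0.48  0.46 -0.13  1.14 -0.59  1.84] 0.0 0.0
flip -75 35 1 60 [560. 198. 166.] [ 0.58  0.33 -0.9  -0.54 -0.88  1.82] 0.0 0.0
flip -75 35 1 110 [561. 198. 181.] [ 0.63  0.69 -1.04 -1.92 -1.05  1.62] 22.2 11.1
flip -90 35 1 0 [585. 199. 158.] [ 0.44  0.61  0.16  1.41 -0.55  2.09] 0.0 0.0
flip -90 35 1 60 [600. 199. 166.] [ 0.6   0.47 -0.6  -0.07 -1.06  2.19] 0.0 0.0
flip -90 35 1 110 [601. 199. 181.] [ 0.62  0.76 -0.78 -1.92 -1.22  1.41] 12.5 9.1
```

```bash
python3 - <<'E'
from kin import *
ctr=np.array([623,46,0.])
def G(al,th,phi,s,clear=4):
    n=np.array([np.cos(np.radians(al-90)),np.sin(np.radians(al-90)),0]); pv=ctr-40*n+[0,0,110+clear]
    T=frame(al,phi,s,th,[0,0,0])[3]; return pv-T@[165,45,-1.5]
for s in(-1,1):
  for phi in(0,12,25):
    for al in(90,105,115,125):
      q=None; out=[]
      for th in(0,-30,-60,-75,-85,-95,-105):
        f=frame(al,phi,s,th,G(al,th,phi,s)); r=ik(*f[:3],seed=q) if q is not None else ik(*f[:3]); q=r[0]; out.append((th,r[1],r[2]))
        if th in(0,-85): out.append(r[0].tolist())
      print(s,phi,al,out)
E
```

```text
-1 0 90 [(0, np.float64(0.0), np.float64(0.0)), [-0.32, 0.51, -0.07, 0.99, -0.0, 1.25], (-30, np.float64(0.0), np.float64(0.0)), (-60, np.float64(1.2), np.float64(0.3)), (-75, np.float64(33.2), np.float64(8.0)), (-85, np.float64(55.7), np.float64(12.7)), [-0.64, 0.34, -1.04, -1.0, 0.72, 1.34], (-95, np.float64(77.5), np.float64(15.9)), (-105, np.float64(85.9), np.float64(18.7))]
-1 0 105 [(0, np.float64(0.0), np.float64(0.0)), [-0.29, 0.59, 0.09, 1.07, -0.0, 1.02], (-30, np.float64(0.0), np.float64(0.0)), (-60, np.float64(0.0), np.float64(0.0)), (-75, np.float64(0.6), np.float64(0.1)), (-85, np.float64(15.6), np.float64(3.4)), [-0.7, 0.6, -1.04, -1.42, 1.0, 1.39], (-95, np.float64(25.3), np.float64(5.4)), (-105, np.float64(33.8), np.float64(11.9))]
-1 0 115 [(0, np.float64(0.0), np.float64(0.0)), [-0.26, 0.65, 0.2, 1.12, -0.0, 0.87], (-30, np.float64(0.0), np.float64(0.0)), (-60, np.float64(0.0), np.float64(0.0)), (-75, np.float64(0.0), np.float64(0.0)), (-85, np.float64(0.0), np.float64(0.0)), [-0.69, 0.65, -0.94, -1.39, 1.12, 1.39], (-95, np.float64(1.8), np.float64(1.1)), (-105, n
[... 7305 characters left out ...]
.83, 0.49, 1.56, 0.29, -2.43], (-30, np.float64(0.0), np.float64(0.0)), (-60, np.float64(0.0), np.float64(0.0)), (-75, np.float64(0.3), np.float64(0.2)), (-85, np.float64(3.3), np.float64(2.9)), [-0.73, 0.71, -0.58, 0.32, 1.45, -3.14], (-95, np.float64(5.3), np.float64(11.8)), (-105, np.float64(8.4), np.float64(20.9))]
1 25 125 [(0, np.float64(31.4), np.float64(28.6)), [-0.43, 1.0, 0.77, 1.87, 0.39, 3.14], (-30, np.float64(15.4), np.float64(11.9)), (-60, np.float64(0.0), np.float64(0.0)), (-75, np.float64(0.0), np.float64(0.0)), (-85, np.float64(0.0), np.float64(0.0)), [-0.69, 0.82, -0.32, 1.57, 1.39, 2.04], (-95, np.float64(3.3), np.float64(4.4)), (-105, np.float64(10.9), np.float64(13.1))]
```

```bash
python3 - <<'E'
from kin import *
ctr=np.array([623,46,0.])
def G(al,th,off,clear=4):
    n=np.array([np.cos(np.radians(al-90)),np.sin(np.radians(al-90)),0]); pv=ctr+off*n+[0,0,110+clear]
    T=frame(al,0,-1,th,[0,0,0])[3]; return pv-T@[165,45,-1.5]
for phi in(0,12,):
  for al in(80,90,100,110):
   for off in(30,45):
      q=None; out=[]
      for th in(0,-20,-40,-60,-75,-85,-95,-105,-110):
        f=frame(al,phi,-1,th,G(al,th,off)); r=ik(*f[:3],seed=q) if q is not None else ik(*f[:3]); q=r[0]; out.append((th,float(r[1]),float(r[2])))
        if th in(0,-95): out.append(r[0].tolist())
      print(phi,al,off,out)
E
```

```text
0 80 30 [(0, 0.0, 0.0), [-0.31, 0.6, 0.09, 1.07, -0.0, 1.43], (-20, 0.0, 0.0), (-40, 0.0, 0.0), (-60, 0.0, 0.0), (-75, 22.4, 4.8), (-85, 48.1, 9.0), (-95, 80.1, 10.2), [-0.42, 0.53, -1.04, -1.47, 0.28, 1.55], (-105, 102.3, 8.7), (-110, 107.7, 12.4)]
0 80 45 [(0, 0.0, 0.0), [-0.31, 0.63, 0.16, 1.1, 0.0, 1.43], (-20, 0.0, 0.0), (-40, 0.0, 0.0), (-60, 0.0, 0.0), (-75, 15.9, 3.2), (-85, 41.6, 7.0), (-95, 73.7, 6.4), [-0.41, 0.62, -1.04, -1.64, 0.26, 1.56], (-105, 89.3, 7.9), (-110, 95.0, 11.8)]
0 90 30 [(0, 0.0, 0.0), [-0.29, 0.66, 0.21, 1.13, 0.0, 1.28], (-20, 0.0, 0.0), (-40, 0.0, 0.0), (-60, 0.0, 0.0), (-75, 5.8, 1.1), (-85, 28.4, 4.6), (-95, 47.9, 6.1), [-0.56, 0.75, -1.04, -1.87, 0.66, 1.61], (-105, 56.8, 10.8), (-110, 62.6, 14.6)]
0 90 45 [(0, 0.0, 0.0), [-0.28, 0.69, 0.28, 1.16, -0.0, 1.29], (-20, 0.0, 0.0), (-40, 0.0, 0.0), (-60, 0.0, 0.0), (-75, 0.0, 0.0), (-85, 20.1, 3.0), (-95, 38.2, 4.2), [-0.53, 0.77, -1.04, -1.89, 0.6, 1.61], (-105, 47.8, 9.8), (-110, 54.0, 13.8)]
0 100 30 [(0, 0.0, 0.0), [-0.26, 0.71, 0.33, 1.19, 0.0, 1.14], (-20, 0.0, 0.0), (-40, 0.0, 0.0), (-60, 0.0, 0.0
[... 2137 characters left out ...]
8, 0.49, 1.36, 0.18, 1.07], (-20, 0.0, 0.0), (-40, 0.0, 0.0), (-60, 0.0, 0.0), (-75, 0.0, 0.0), (-85, 0.0, 0.0), (-95, 0.0, 0.0), [-0.62, 0.8, -0.93, -1.88, 1.0, 1.69], (-105, 14.9, 7.7), (-110, 22.9, 12.0)]
12 110 30 [(0, 0.0, 0.0), [-0.28, 0.84, 0.59, 1.44, 0.17, 0.93], (-20, 0.0, 0.0), (-40, 0.0, 0.0), (-60, 0.0, 0.0), (-75, 0.0, 0.0), (-85, 0.0, 0.0), (-95, 0.0, 0.0), [-0.64, 0.81, -0.77, -1.8, 1.19, 1.77], (-105, 11.5, 7.2), (-110, 18.8, 11.7)]
12 110 45 [(0, 0.0, 0.0), [-0.27, 0.88, 0.68, 1.49, 0.17, 0.94], (-20, 0.0, 0.0), (-40, 0.0, 0.0), (-60, 0.0, 0.0), (-75, 0.0, 0.0), (-85, 0.0, 0.0), (-95, 0.0, 0.0), [-0.61, 0.81, -0.73, -1.76, 1.16, 1.75], (-105, 10.5, 6.4), (-110, 18.1, 10.9)]
```

Call:
apply_moves(motion="0.1 0.2 0.1 0.9 0 0;0.1 0 0.1 0.9 0 0;0.1 0 0.1 0.9 0 0;0.1 0 0.1 0.9 0 0;0.1 0 0.1 0.9 0 0;0.1 0 0.1 0.9 0 0;0.1 0 0.1 0.9 0 0;0.1 0 0.1 0.9 0 0;0.1 0 0 0.9 0 0;0.1 0 0 0.9 0 0;0.1 0 0 0.9 0 0;0.1 0 0 0.9 0 0")

```text
time: 5.1
tool_pos: [490.4, -396.6, 210.0]
orientation: [1.994, 1.922, 0.459]
contact_force: [0.4, -0.1, -1.1]
grip_width: 51.1
```

Call:
apply_moves(motion="0 0 0 0.5 0 0;0 0 0 0 0 0")

```text
time: 5.3
tool_pos: [492.7, -397.3, 209.7]
orientation: [2.032, 1.962, 0.402]
contact_force: [0.2, 0.5, -0.9]
grip_width: 51.7
```

```bash
python3 - <<'E'
from h import *
plan([501,-371,59],[.037,1,0],[1,-.037,0])
E
```

```text
t 5.3 tcp [ 492.7 -397.3  209.7] q [-0.96  0.23 -0.15  0.95  0.32  0.69] F [ 0.2  0.5 -0.9] w 51.7
axes x,y,z [[0.035, 0.999, 0.001], [0.919, -0.033, 0.392], [0.392, -0.013, -0.92]]
shift [ 1.05 -2.1   5.66] turn [ 2.89 -0.01  0.01]
```

Call:
apply_moves(motion="0 0 0 0.96 0 0;0 0 0 0.96 0 0;0 0 0 0.97 0 0;0.5 0.15 0 0 0 0;0.56 0.15 0 0 0 0;0 0 1 0 0 0;0 0 1 0 0 0;0 0 1 0 0 0;0 0 1 0 0 0;0 0 0 0 0 0")

```text
time: 6.3
tool_pos: [499.3, -370.6, 105.6]
orientation: [-2.262, -2.175, -0.008]
contact_force: [-0.7, 1.2, 0.9]
grip_width: 51.2
```

```bash
python3 - <<'E'
from h import *
plan([501,-371,59],[.037,1,0],[1,-.037,0])
E
```

```text
t 6.3 tcp [ 499.3 -370.6  105.6] q [-0.78  0.44 -0.03  1.1   0.01  0.83] F [-0.7  1.2  0.9] w 51.2
axes x,y,z [[0.039, 0.999, 0.006], [0.999, -0.039, 0.001], [0.001, 0.006, -1.0]]
shift [-0.03  0.07  1.86] turn [ 0.01 -0.04 -0.02]
```

Call:
apply_moves(motion="0 0.07 0.7 0 -0.04 0;0 0 0.7 0 0 0;0 0 0.46 0 0 0;0 0 0 0 0 0")

```text
time: 6.7
tool_pos: [503.0, -372.7, 61.1]
orientation: [2.262, 2.174, -0.0]
contact_force: [0.1, -0.0, -1.0]
grip_width: 51.2
```

Call:
apply_moves(motion="0 0 0 0 0 0;0 0 0 0 0 0;0 0 0 0 0 0;0 0 0 0 0 0;0 0 0 0 0 0;0 0 0 0 0 0", gripper=0)

```text
time: 7.3
tool_pos: [504.4, -373.9, 62.3]
orientation: [2.26, 2.173, -0.001]
contact_force: [-1.1, 0.9, 7.1]
grip_width: 15.2
```

Call:
apply_moves(motion="0 0 -0.4 0 0 0;0 0 -0.6 0 0 0;0 0 -1 0 0 0;0 0 -1 0 0 0;0 0 -1 0 0 0;0 0 -1 0 0 0;0 0 -1 0 0 0;0 0 0 0 0 0")

```text
time: 8.1
tool_pos: [504.4, -373.7, 215.3]
orientation: [2.257, 2.17, -0.001]
contact_force: [0.6, 0.3, -1.1]
grip_width: 15.0
```

```bash
python3 - <<'E'
from h import *
from kin import frame
d=np.array([np.cos(np.radians(102)),np.sin(np.radians(102)),0])
f=frame(102,0,-1,0,np.array([460,328,158])-275*d); print(f[0])
plan(f[0]+[0,0,40],f[1],f[2])
c=cam('top');p=cloud(c);v,u=np.mgrid[:400,:640]
cv2.imwrite('pics/f.png',c['frame'][80:300,150:480,::-1].repeat(2,0).repeat(2,1))
E
```

```text
[517.17571497  59.0094098  137.        ]
t 8.1 tcp [ 504.4 -373.7  215.3] q [-0.77  0.39  0.17  1.34 -0.    0.84] F [ 0.6  0.3 -1.1] w 15.0
axes x,y,z [[0.039, 0.999, -0.008], [0.999, -0.039, 0.008], [0.007, -0.008, -1.0]]
shift [17.33 -0.18  1.39] turn [ 0.05  0.06 -1.78]
```

View pics/f.png

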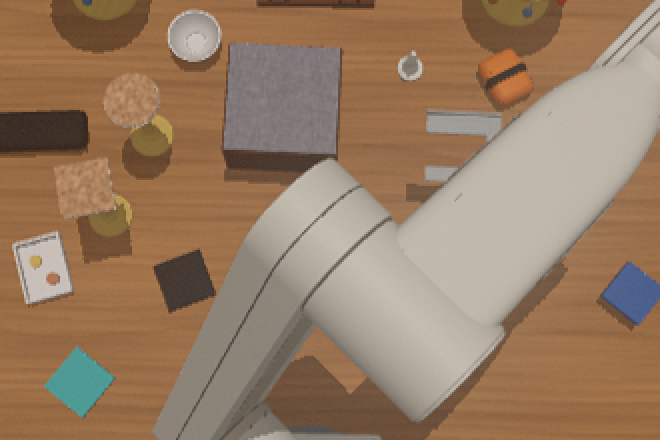

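```bash
cat >> h.py <<'E'
def blade(c,box,zl,zh):
    "returns blade points seen from above: median z, plane slopes, rect"
    p=cloud(c); u0,u1,v0,v1=box; m=np.zeros((400,640),bool); m[v0:v1,u0:u1]=1
    m&=(p[...,2]>zl)&(p[...,2]<zh)&(c['frame'].min(-1)>95)&(np.ptp(c['frame'].astype(int),axis=-1)<45)
    q=p[m]; A=np.c_[q[:,0]-q[:,0].mean(),q[:,1]-q[:,1].mean(),np.ones(len(q))]; s=np.linalg.lstsq(A,q[:,2],rcond=None)[0]
    z=s[2]; w=np.array([ray(c,(x,y),z)[:2] for y,x in np.argwhere(m)],np.float32); r=cv2.minAreaRect(w)
    print('blade n',m.sum(),'z',z.round(1),'slopes xy',s[:2].round(3),'x',np.percentile(w[:,0],[0.5,99.5]).round(1),'y',np.percentile(w[:,1],[0.5,99.5]).round(1),'rect',np.round(cv2.boxPoints(r),1).tolist()); return w
E
python3 - <<'E'
from h import *
c=cam('top'); blade(c,(355,395,125,185),190,270); print(monitor.get_obs()['tool_pos'])
E
```

```text
blade n 454 z 233.3 slopes xy [0.022 0.013] x [465.8 566.2] y [-253.8 -162.4] rect [[462.1000061035156, -250.60000610351562], [564.7999877929688, -254.8000030517578], [568.4000244140625, -165.89999389648438], [465.70001220703125, -161.6999969482422]]
[ 503.58349153 -372.94530239  211.4855184 ]
```

Call:
apply_moves(motion="1 0 0 0 0 0;1 0 0 0 0 0;1 0 0 0 0 0;1 0 0 0 0 -0.2;1 0 0 0 0 -0.2;1 0 0 0 0 -0.2;1 0 0 0 0 -0.2;1 0 0 0 0 -0.2;1 0 0 0 0 -0.2;1 0 0 0 0 -0.2;1 0 0 0 0 -0.2;1 0 0 0 0 -0.2")

```text
time: 9.4
tool_pos: [489.4, -73.0, 208.5]
orientation: [1.971, 2.443, -0.003]
contact_force: [0.2, -0.1, -1.6]
grip_width: 15.1
```

```bash
python3 - <<'E'
from h import *
from kin import frame
d=np.array([np.cos(np.radians(102)),np.sin(np.radians(102)),0])
f=frame(102,0,-1,0,np.array([460,328,158])-275*d)
plan(f[0],f[1],f[2])
E
```

```text
t 9.4 tcp [489.4 -73.  208.5] q [-0.32  0.17 -0.15  1.25 -0.    1.04] F [ 0.2 -0.1 -1.6] w 15.1
axes x,y,z [[-0.212, 0.977, -0.003], [0.977, 0.212, -0.0], [0.001, -0.003, -1.0]]
shift [4.93 2.2  2.84] turn [-0.    0.03  0.03]
```

Call:
apply_moves(motion="0.8 0.4 0 0 0 0;0.8 0.4 0.3 0 0 0;0.8 0.4 0.5 0 0 0;0.8 0.4 0.5 0 0 0;0.8 0.4 0.5 0 0 0;0.9 0.2 0.5 0 0 0;0 0 0.5 0 0 0;0 0 0 0 0 0;0 0 0 0 0 0")

```text
time: 10.3
tool_pos: [517.9, 56.8, 138.7]
orientation: [1.972, 2.441, -0.004]
contact_force: [-0.7, -0.6, -0.4]
grip_width: 15.0
```

```bash
python3 - <<'E'
from h import *
d=np.array([np.cos(np.radians(102)),np.sin(np.radians(102)),0]); n=np.array([d[1],-d[0],0])
c=cam('top'); w=blade(c,(190,300,100,250),130,170)
o=monitor.get_obs();print(o['tool_pos'],o['orientation'])
for k in(d,n): print(np.percentile((w-[460,328])@k[:2],[0.5,99.5]).round(1))
cv2.imwrite('pics/g.png',cv2.resize(c['frame'][90:240,150:350,::-1],None,fx=3,fy=3))
E
```

```text
blade n 416 z 158.7 slopes xy [ 0.011 -0.003] x [430.  544.2] y [187.5 270.4] rect [[421.3999938964844, 211.89999389648438], [584.9000244140625, 175.89999389648438], [602.7000122070312, 256.8999938964844], [439.20001220703125, 293.0]]
[518.33014365  56.58627262 139.27445702] [ 1.97148855  2.44019241 -0.00281724]
[-154.5  -67.7]
[-47.   55.6]
```

View pics/g.png

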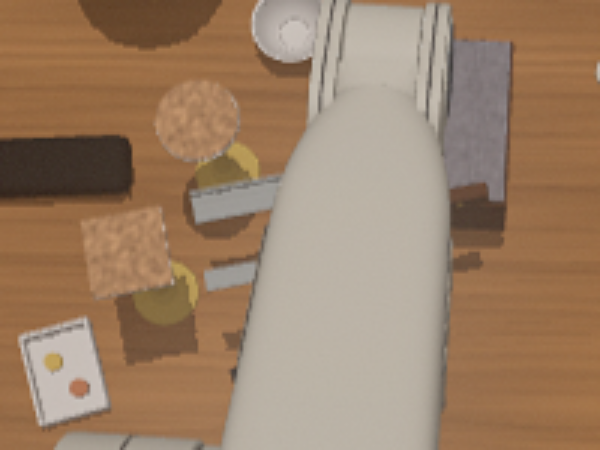

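The blade is level with its top at z 158.7. It is centred on the coaster within 1 mm and points at the post, and the round coaster is clear of the lip. Next I slide in 112 mm and lift.

Call:
apply_moves(motion="0.5 0 0 0 0 0;0.6 0 0 0 0 0;0.6 0 0 0 0 0;0.6 0 0 0 0 0;0.6 0 0 0 0 0;0.6 0 0 0 0 0;0.6 0 0 0 0 0;0.4 0 0 0 0 0;0 0 0 0 0 0;0 0 0 0 0 0")

```text
time: 11.35
tool_pos: [494.8, 167.0, 138.7]
orientation: [1.97, 2.441, -0.003]
contact_force: [-0.5, 0.1, -1.8]
grip_width: 15.3
```

```bash
python3 - <<'E'
from h import *
d=np.array([np.cos(np.radians(102)),np.sin(np.radians(102)),0]); n=np.array([d[1],-d[0],0])
o=monitor.get_obs();m=o['tool_pos']+164.5*d;print(o['tool_pos'],m,'F',o['contact_force'].round(1))
c=cam('top');p=cloud(c)
for nm,b in(('sq',(165,225,150,200)),('round',(195,240,110,150))):
    k=np.zeros((400,640),bool);k[b[2]:b[3],b[0]:b[1]]=1;h=cv2.cvtColor(c['frame'],cv2.COLOR_RGB2HSV);k&=(p[...,2]>168)&(p[...,2]<186)&(h[...,1]>60)
    w=np.array([ray(c,(x,y),177)[:2] for y,x in np.argwhere(k)],np.float32);print(nm,k.sum(),cv2.minAreaRect(w))
E
```

```text
[494.77962574 166.95964255 138.69769586] [460.5781526  327.86492287 138.69769586] F [-0.5  0.1 -1.8]
sq 575 ((460.146484375, 331.958251953125), (79.67266845703125, 73.40811157226562), 11.988099098205566)
round 22 ((589.0401611328125, 304.19061279296875), (37.90140914916992, 5.074684143066406), 8.137388229370117)
```

Mid-blade sits at (460.6, 327.9), under the coaster. Lifting now.

Call:
apply_moves(motion="0 0 -0.2 0 0 0;0 0 -0.2 0 0 0;0 0 -0.2 0 0 0;0 0 -0.3 0 0 0;0 0 -0.5 0 0 0;0 0 -0.6 0 0 0;0 0 -0.6 0 0 0;0 0 -0.4 0 0 0;0 0 0 0 0 0;0 0 0 0 0 0;0 0 0 0 0 0")

```text
time: 12.5
tool_pos: [494.2, 167.1, 213.0]
orientation: [1.971, 2.441, -0.004]
contact_force: [0.1, 0.1, -1.7]
grip_width: 14.7
```

```bash
python3 - <<'E'
from h import *
from kin import frame
o=monitor.get_obs();d=R.from_rotvec(o['orientation']).as_matrix()[:,0];m=o['tool_pos']+164.5*d;print(m,'F',o['contact_force'].round(1))
c=cam('top');p=cloud(c)
k=np.zeros((400,640),bool);k[140:205,150:230]=1;h=cv2.cvtColor(c['frame'],cv2.COLOR_RGB2HSV);k&=(p[...,2]>200)&(p[...,2]<250)&(h[...,1]>60)
q=p[k];A=np.c_[q[:,:2]-q[:,:2].mean(0),np.ones(len(q))];s=np.linalg.lstsq(A,q[:,2],rcond=None)[0]
w=np.array([ray(c,(x,y),s[2])[:2] for y,x in np.argwhere(k)],np.float32);print(k.sum(),s.round(3),cv2.minAreaRect(w))
# level hover pose over riser, al=110
al=110;a=np.radians(al);n=np.array([np.sin(a),-np.cos(a),0]);X=np.array([np.cos(a),np.sin(a),0])
mid=np.array([623,46,0])+(45+38)*n; t=mid-164.5*X+[0,0,215]; print('target',t); plan(t,X,n)
E
```

```text
[459.60114059 327.88461534 212.24478413] F [ 0.1  0.1 -1.7]
655 [ 5.00000e-03 -7.00000e-03  2.38834e+02] ((454.5482177734375, 333.22235107421875), (92.72734069824219, 78.95438385009766), 10.049532890319824)
target [757.2568011  -80.19176422 215.        ]
t 12.55 tcp [494.2 167.1 213. ] q [ 0.17  0.22 -0.08  1.27 -0.    1.53] F [ 0.4 -0.  -2.7] w 15.0
axes x,y,z [[-0.21, 0.978, -0.005], [0.978, 0.21, 0.001], [0.002, -0.004, -1.0]]
shift [-11.88   8.2   -0.02] turn [ 0.    0.03 -0.98]
```

Call:
apply_moves(motion="-0.2 0.1 0 0 0 0;-0.4 0.2 0 0 0 0;-0.5 0.3 0 0 0 0;-0.6 0.4 0 0 0 0;-0.7 0.5 0 0 0 0;-0.7 0.5 0 0 0 0;-0.7 0.5 0 0 0 0;-0.7 0.5 0 0 0 0;-0.7 0.5 0 0 0 0;-0.7 0.5 0 0 0 0;-0.7 0.5 0 0 0 0;-0.7 0.5 0 0 0 0")

```text
time: 13.75
tool_pos: [656.7, 12.8, 214.3]
orientation: [1.972, 2.439, -0.003]
contact_force: [0.3, 0.2, -1.4]
grip_width: 15.1
```

Call:
apply_moves(motion="-0.7 0.5 0 0 0 0;-0.7 0.5 0 0 0 0;-0.7 0.5 0 0 0 0;-0.6 0.5 0 0 0 0;-0.5 0.5 0 0 0 -0.1;-0.4 0.5 0 0 0 -0.2;-0.3 0.3 0 0 0 -0.2;-0.2 0.2 0 0 0 -0.2;-0.1 0.1 0 0 0 -0.2;0 0 0 0 0 -0.1;0 0 0 0 0 0")

```text
time: 14.85
tool_pos: [766.0, -67.9, 215.2]
orientation: [1.796, 2.572, -0.003]
contact_force: [-0.7, -1.2, -2.6]
grip_width: 14.7
```

```bash
cat >> h.py <<'E'
def cork(c,zl,zh,box):
    p=cloud(c);k=np.zeros((400,640),bool);u0,u1,v0,v1=box;k[v0:v1,u0:u1]=1;h=cv2.cvtColor(c['frame'],cv2.COLOR_RGB2HSV);k&=(p[...,2]>zl)&(p[...,2]<zh)&(h[...,1]>70)&(h[...,0]<20)&(h[...,2]>110)
    n,l,s,_=cv2.connectedComponentsWithStats(k.astype(np.uint8)); k=l==1+s[1:,4].argmax()
    z=np.median(p[k][:,2]); w=np.array([ray(c,(x,y),z)[:2] for y,x in np.argwhere(k)],np.float32); print('cork',k.sum(),z,cv2.minAreaRect(w)); return p[k]
E
python3 - <<'E'
from h import *
al=110;a=np.radians(al);n=np.array([np.sin(a),-np.cos(a),0]);X=np.array([np.cos(a),np.sin(a),0])
mid=np.array([623,46,0])+(45+38)*n; t=mid-164.5*X+[0,0,128-19.5]; print('target',t); plan(t,X,n)
c=cam('top'); cork(c,200,270,(220,330,60,170)); cv2.imwrite('pics/i.png',cv2.resize(c['frame'][50:250,180:420,::-1],None,fx=3,fy=3))
E
```

```text
target [757.2568011  -80.19176422 108.5       ]
t 14.85 tcp [766.  -67.9 215.2] q [-0.2   0.67  0.67  1.56 -0.    1.02] F [-0.7 -1.2 -2.6] w 14.7
axes x,y,z [[-0.344, 0.939, -0.005], [0.939, 0.344, 0.001], [0.003, -0.004, -1.0]]
shift [-0.32 -0.5   4.27] turn [0.01 0.03 0.02]
cork 578 240.8691847609307 ((710.2897338867188, 89.29592895507812), (78.75662231445312, 79.77970123291016), 20.4788761138916)
```

View pics/i.png

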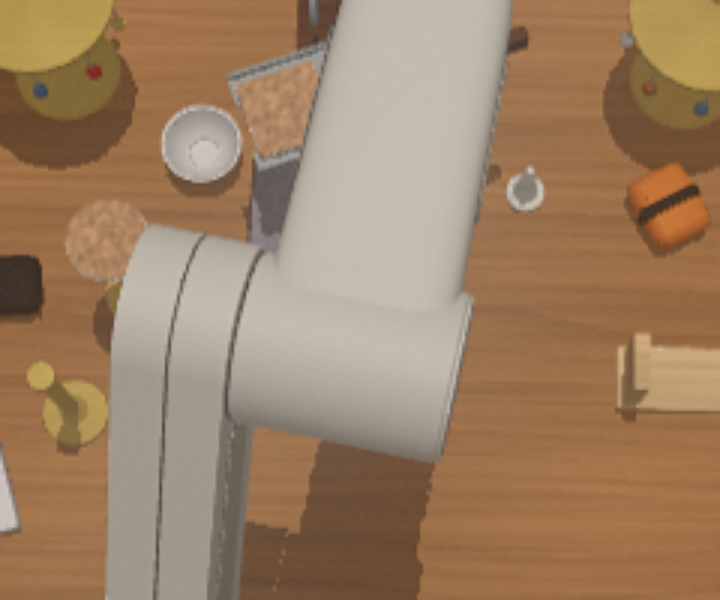

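```bash
python3 - <<'E'
from h import *
for nm in('side','top'):
    c=cam(nm);p=cloud(c);v,u=np.mgrid[:400,:640]
    for name,x0,x1,y0,y1 in(('rack',720,900,-60,140),('grip corridor',420,800,-260,-50)):
        k=(p[...,0]>x0)&(p[...,0]<x1)&(p[...,1]>y0)&(p[...,1]<y1)&(p[...,2]>25)&(p[...,2]<180)
        g=np.round(p[k]/20).astype(int); U,N=np.unique(g[:,:2],axis=0,return_counts=True)
        print(nm,name,[(int(a*20),int(b*20),int(20*g[(g[:,0]==a)&(g[:,1]==b),2].max())) for (a,b),n in zip(U,N) if n>6][:40])
E
```

```text
side rack [(860, 40, 160), (860, 80, 160), (880, -40, 160), (880, -20, 160), (880, 0, 180), (880, 20, 160), (880, 40, 160), (880, 60, 160), (880, 80, 160), (880, 100, 160), (900, -40, 160), (900, 0, 160), (900, 40, 160), (900, 80, 160), (900, 100, 160)]
side grip corridor [(720, -160, 80), (720, -140, 40)]
top rack [(860, 40, 160), (860, 60, 140), (860, 80, 160), (880, 40, 180), (880, 60, 160), (880, 80, 180), (900, 60, 160), (900, 80, 160)]
top grip corridor [(700, -160, 60), (720, -160, 80)]
```

Call:
apply_moves(motion="-0.1 -0.1 0.4 0 0 0;-0.1 -0.2 0.6 0 0 0;-0.1 -0.2 0.6 0 0 0;0 0 0.6 0 0 0;0 0 0.6 0 0 0;0 0 0.5 0 0 0;0 0 0.2 0 0 0;0 0 0 0 0 0;0 0 0 0 0 0")

```text
time: 15.9
tool_pos: [757.4, -79.0, 128.8]
orientation: [1.795, 2.571, -0.002]
contact_force: [0.1, -0.3, -1.5]
grip_width: 15.5
```

```bash
python3 - <<'E'
from h import *
al=110;a=np.radians(al);n=np.array([np.sin(a),-np.cos(a),0]);X=np.array([np.cos(a),np.sin(a),0])
mid=np.array([623,46,0])+(45+38)*n; t=mid-164.5*X+[0,0,128-19.5]; print('target',t); plan(t,X,n)
c=cam('top'); cork(c,115,175,(220,330,60,170))
E
```

```text
target [757.2568011  -80.19176422 108.5       ]
t 15.9 tcp [757.4 -79.  128.8] q [-0.21  0.66  0.43  1.34 -0.    1.01] F [ 0.1 -0.3 -1.5] w 15.5
axes x,y,z [[-0.345, 0.939, -0.005], [0.939, 0.345, 0.002], [0.004, -0.004, -1.0]]
shift [-0.04 -0.02  0.81] turn [0.01 0.04 0.02]
cork 457 154.66284818931717 ((701.45166015625, 78.32478332519531), (78.55228424072266, 79.52317810058594), 20.555522918701172)
```

Call:
apply_moves(motion="0 0 0.3 0 0 0;0 0 0.3 0 0 0;0 0 0.2 0 0 0;0 0.046 -0.03 -0.5 0 0;0 0.046 -0.03 -0.5 0 0;0 0.046 -0.03 -0.5 0 0;0 0.046 -0.03 -0.5 0 0;0 0.046 -0.03 -0.5 0 0;0 0 0 0 0 0;0 0 0 0 0 0")

```text
time: 16.95
tool_pos: [761.6, -77.6, 112.6]
orientation: [1.665, 2.386, 0.416]
contact_force: [0.4, 0.5, -2.2]
grip_width: 15.2
```

```bash
cat >> h.py <<'E'
def edge():
    o=monitor.get_obs();T=R.from_rotvec(o['orientation']).as_matrix()
    e=o['tool_pos']+T@[164.5,-45,-18]; print('tcp',o['tool_pos'].round(1),'edge',e.round(1),'q',o['joint_pos'].round(2),'roll',np.degrees(np.arctan2(T[2,1],-T[2,2])).round(1),'F',o['contact_force'].round(1),'M',o['moment'].round(2)); print(T.T.round(3).tolist()); return o,T
E
python3 - <<'E'
from h import *
edge(); c=cam('top'); q=cork(c,100,200,(220,330,60,170)); 
A=np.c_[q[:,:2]-q[:,:2].mean(0),np.ones(len(q))];print(np.linalg.lstsq(A,q[:,2],rcond=None)[0].round(3), q.mean(0))
E
```

```text
tcp [761.6 -77.6 112.6] edge [659.5  60.2 113.3] q [-0.29  0.49  0.01  0.81  0.2   0.96] roll 20.0 F [ 0.4  0.5 -2.2] M [-0.29  0.35  0.03]
[[-0.344, 0.939, -0.005], [0.882, 0.325, 0.341], [0.322, 0.113, -0.94]]
cork 658 137.0950064960715 ((696.5389404296875, 75.36727905273438), (84.60562896728516, 80.25712585449219), 20.321863174438477)
[3.20000e-01 1.33000e-01 1.37364e+02] [695.88374413  74.68311534 137.36395004]
```

Call:
apply_moves(motion="0 0.046 -0.128 -0.5 0 0;0 0.046 -0.128 -0.5 0 0;0 0.046 -0.128 -0.5 0 0;0 0.046 -0.128 -0.5 0 0;0 0.046 -0.128 -0.5 0 0;0 0.046 -0.128 -0.5 0 0;0 0.046 -0.128 -0.5 0 0;0 0.046 -0.128 -0.5 0 0;0 0.046 -0.128 -0.5 0 0;0 0.046 -0.128 -0.5 0 0;0 0 0 0 0 0")

```text
time: 18.1
tool_pos: [751.6, -80.9, 142.0]
orientation: [1.325, 1.898, 1.093]
contact_force: [-1.0, -0.1, -2.8]
grip_width: 15.4
```

```bash
python3 - <<'E'
from h import *
edge(); c=cam('top'); s=cam('side')
cv2.imwrite('pics/j.png',np.hstack([cv2.resize(c['frame'][60:210,210:360,::-1],(400,400)),cv2.resize(s['frame'][140:260,190:310,::-1],(400,400))]))
q=cork(c,105,215,(220,330,60,170)); 
A=np.c_[q[:,:2]-q[:,:2].mean(0),np.ones(len(q))];print(np.linalg.lstsq(A,q[:,2],rcond=None)[0].round(3), q.mean(0),q.min(0),q.max(0))
E
```

```text
tcp [751.6 -80.9 142. ] edge [659.3  60.4 111.7] q [-0.47  0.37 -0.62 -0.29  0.69  1.07] roll 60.0 F [-1.  -0.1 -2.8] M [-0.45  0.98 -0.02]
[[-0.344, 0.939, -0.002], [0.47, 0.174, 0.866], [0.813, 0.297, -0.501]]
cork 548 149.6910776636962 ((665.7410888671875, 61.499656677246094), (69.91093444824219, 81.51222229003906), 19.174726486206055)
[  1.385   0.524 148.427] [665.80605852  62.61315379 148.42663356] [631.9723734   20.64255893 110.86063688] [698.52095778 104.15366416 184.76918567]
```

View pics/j.png

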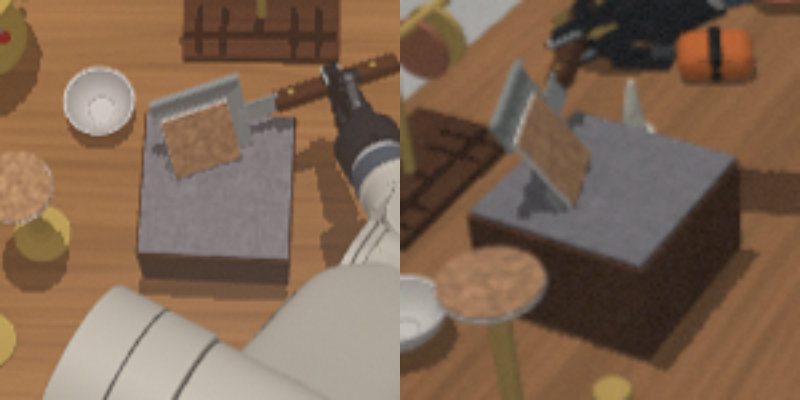

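Top and side views show the coaster leaning on the 60° blade with its lower edge on the cloth, as planned. Next I roll upright, then push it over.

Call:
apply_moves(motion="0 0.15 -0.19 -0.5 0 0;0 0.046 -0.128 -0.5 0 0;0 0.046 -0.128 -0.5 0 0;0 0.046 -0.128 -0.5 0 0;0 0.046 -0.128 -0.5 0 0;0 0.046 -0.128 -0.5 0 0;0 0.046 -0.128 -0.5 0 0;0 0.046 -0.128 -0.4 0 0;0 0 0 0 0 0")

```text
time: 19.1
tool_pos: [732.9, -88.9, 160.1]
orientation: [1.007, 1.446, 1.473]
contact_force: [1.2, 0.3, -2.3]
grip_width: 14.9
```

```bash
python3 - <<'E'
from h import *
edge(); c=cam('top')
q=cork(c,105,215,(220,330,60,170)); ctr=np.array([623,46]); n=np.array([.94,.342])
print('n range',np.percentile((q[:,:2]-ctr)@n,[1,50,99]), 'z',np.percentile(q[:,2],[1,50,99]),'corr',np.polyfit((q[:,:2]-ctr)@n,q[:,2],1))
E
```

```text
tcp [732.9 -88.9 160.1] edge [660.3  59.6 114.3] q [-0.57  0.77 -0.93 -1.73  0.92  1.6 ] roll 91.2 F [ 1.2  0.3 -2.3] M [-0.58  1.23 -0.04]
[[-0.344, 0.939, -0.003], [-0.02, -0.005, 1.0], [0.939, 0.344, 0.021]]
cork 636 132.31628831303942 ((638.0912475585938, 52.66529846191406), (82.83761596679688, 79.50212097167969), 16.981473922729492)
n range [-18.4000743   16.06727817  48.28767456] z [113.25185903 132.31628831 187.35125974] corr [  0.4921422  125.66729168]
```

```bash
python3 - <<'E'
from h import *
c=cam('top'); s=cam('side')
cv2.imwrite('pics/k.png',np.hstack([cv2.resize(c['frame'][60:210,210:360,::-1],(400,400)),cv2.resize(s['frame'][140:260,190:310,::-1],(400,400))]))
p=cloud(c);ctr=np.array([623,46]); n=np.array([.94,.342]);X=np.array([-.342,.94])
r=p[...,:2]-ctr; k=(abs(r@X)<25)&(abs(r@n)<100)&(p[...,2]>100)
N=(r@n)[k];z=p[...,2][k]
for a in range(-50,70,8):
    m=(N>=a)&(N<a+8); print(a,m.sum(),np.percentile(z[m],[10,50,90]).round(0) if m.any() else '')
E
```

```text
-50 28 [106. 109. 115.]
-42 34 [107. 109. 114.]
-34 41 [106. 110. 114.]
-26 46 [107. 111. 120.]
-18 53 [111. 118. 126.]
-10 42 [117. 122. 126.]
-2 51 [123. 126. 131.]
6 45 [125. 130. 136.]
14 48 [129. 134. 139.]
22 66 [132. 140. 217.]
30 107 [137. 190. 216.]
38 49 [139. 144. 148.]
46 16 [141. 145. 148.]
54 0 
62 0
```

View pics/k.png

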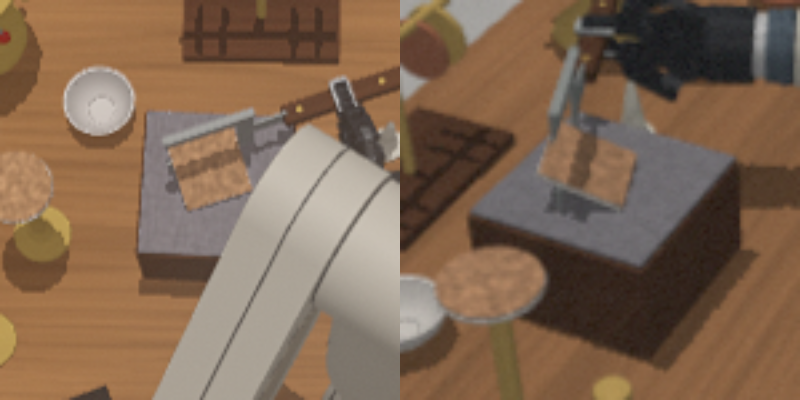

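```bash
cat > way.py <<'E'
from h import *
from kin import ik,frame
import kin
al=110;a=np.radians(al);N=np.array([np.sin(a),-np.cos(a),0]);X=np.array([np.cos(a),np.sin(a),0]);U=np.array([0,0,1.]);C=np.array([623,46,0.])
def pose(n,z,roll,x=0):
    r=np.radians(roll); Y=N*np.cos(r)+U*np.sin(r); Z=np.cross(X,Y)
    E=C+n*N+z*U+x*X; return E-np.stack([X,Y,Z],1)@[164.5,-45,-18],X,Y
def steps(W,x=0,check=True):
    "W: list of (n,z,roll,rows): prints per-row tool-frame shifts/turns in units"
    o,T=edge(); E=o['tool_pos']+T@[164.5,-45,-18]-C; cur=(E@N,E[2],np.degrees(np.arctan2(T[2,1],-T[2,2]))); print('cur n,z,roll',np.round(cur,1),'x',(E@X).round(1))
    q=o['joint_pos']
    for n,z,r,k in W:
        A=np.array(cur);B=np.array([n,z,r])
        p0=pose(*cur,x)[0];
        out=[]
        for i in range(k):
            a0=A+(B-A)*i/k;a1=A+(B-A)*(i+1)/k
            P0,_,Y0=pose(*a0,x);P1,_,Y1=pose(*a1,x);M=np.stack([X,Y0,np.cross(X,Y0)],1)
            out.append((M.T@(P1-P0)/25).round(3)[1:].tolist()+[round(-(a1-a0)[2]/8,3)])
        f=pose(n,z,r,x); res=ik(*f,seed=q); q=res[0]
        print((n,z,r),'rows y,z,turnx first/last',out[0],out[-1],k,'ik',*res) ; cur=(n,z,r)
E
python3 - <<'E'
from way import *
steps([(46.3,123,85,3),(29.4,142.3,75,5),(12.7,154.4,70,4),(-5,161.7,70,4),(-12.2,164.8,70,2),(-21.8,165,70,3),(-28,165,70,2)])
E
```

```text
tcp [732.6 -88.4 162.7] edge [659.9  60.  116.5] q [-0.56  0.76 -0.93 -1.72  0.92  1.59] roll 91.2 F [-0.1  0.6 -2.4] M [-0.51  1.15 -0.04]
[[-0.345, 0.939, -0.005], [-0.021, -0.002, 1.0], [0.939, 0.345, 0.021]]
cur n,z,roll [ 39.5 116.5  91.2] x 0.5
(46.3, 123, 85) rows y,z,turnx first/last [0.058, 0.157, np.float64(0.257)] [0.065, 0.151, np.float64(0.257)] 3 ik [-0.54  0.64 -0.83 -1.34  0.89  1.46] 0.0 0.0
(29.4, 142.3, 75) rows y,z,turnx first/last [0.116, -0.086, np.float64(0.25)] [0.094, -0.104, np.float64(0.25)] 5 ik [-0.54  0.48 -0.76 -0.84  0.85  1.26] 0.0 0.0
(12.7, 154.4, 70) rows y,z,turnx first/last [0.058, -0.154, np.float64(0.156)] [0.045, -0.158, np.float64(0.156)] 4 ik [-0.55  0.41 -0.72 -0.59  0.83  1.16] 0.0 0.0
(-5, 161.7, 70) rows y,z,turnx first/last [0.008, -0.191, np.float64(-0.0)] [0.008, -0.191, np.float64(-0.0)] 4 ik [-0.58  0.37 -0.74 -0.57  0.85  1.14] 0.0 0.0
(-12.2, 164.8, 70) rows y,z,turnx first/last [0.009, -0.157, np.float64(-0.0)] [0.009, -0.157, np.float64(-0.0)] 2 ik [-0.59  0.36 -0.75 -0.55  0.86  1.13] 0.0 0.0
(-21.8, 165, 70) rows y,z,turnx first/last [-0.041, -0.121, np.float64(-0.0)] [-0.041, -0.121, np.float64(-0.0)] 3 ik [-0.61  0.35 -0.77 -0.55  0.88  1.12] 0.0 0.0
(-28, 165, 70) rows y,z,turnx first/last [-0.042, -0.117, np.float64(-0.0)] [-0.042, -0.117, np.float64(-0.0)] 2 ik [-0.62  0.34 -0.79 -0.55  0.89  1.11] 0.0 0.0
```

Call:
apply_moves(motion="0 0.06 0.155 0.26 0 0;0 0.06 0.155 0.26 0 0;0 0.06 0.155 0.26 0 0;0 0.115 -0.09 0.25 0 0;0 0.105 -0.09 0.25 0 0;0 0.1 -0.1 0.25 0 0;0 0 0 0 0 0;0 0 0 0 0 0")

```text
time: 20.05
tool_pos: [737.1, -86.0, 178.1]
orientation: [1.129, 1.627, 1.338]
contact_force: [-0.5, -1.3, -0.5]
grip_width: 15.5
```

```bash
cat >> way.py <<'E'
def prof(s=4):
    c=cam('top');p=cloud(c);r=p-C;k=(abs(r@X)<22)&(abs(r@N)<110)&(p[...,2]>100)
    h=cv2.cvtColor(c['frame'],cv2.COLOR_RGB2HSV); ck=(h[...,1]>70)&(h[...,0]<20)&k
    n=(r@N); print('cork n',np.percentile(n[ck],[1,99]).round(0) if ck.any() else None,[(b,*np.percentile(p[...,2][k&(n>=b)&(n<b+8)],[50]).round(0)) for b in range(-104,72,8) if (k&(n>=b)&(n<b+8)).sum()>5])
E
python3 - <<'E'
from way import *
prof(); steps([(29.4,142.3,75,2),(12.7,154.4,70,4)])
E
```

```text
cork n [-21.  41.] [(-80, np.float64(110.0)), (-72, np.float64(111.0)), (-64, np.float64(111.0)), (-56, np.float64(111.0)), (-48, np.float64(112.0)), (-40, np.float64(111.0)), (-32, np.float64(111.0)), (-24, np.float64(116.0)), (-16, np.float64(125.0)), (-8, np.float64(133.0)), (0, np.float64(137.0)), (8, np.float64(144.0)), (16, np.float64(152.0)), (24, np.float64(158.0)), (32, np.float64(165.0)), (40, np.float64(216.0)), (48, np.float64(233.0)), (56, np.float64(112.0)), (64, np.float64(111.0))]
tcp [737.  -86.1 177.1] edge [655.8  59.1 135.3] q [-0.55  0.49 -0.85 -1.04  0.88  1.33] roll 79.1 F [ 0.5 -0.1 -1.4] M [-0.45  1.07 -0.07]
[[-0.345, 0.939, -0.006], [0.175, 0.071, 0.982], [0.922, 0.337, -0.189]]
cur n,z,roll [ 35.3 135.3  79.1] x 1.1
(29.4, 142.3, 75) rows y,z,turnx first/last [0.088, -0.078, np.float64(0.257)] [0.083, -0.082, np.float64(0.257)] 2 ik [-0.54  0.48 -0.76 -0.84  0.85  1.26] 0.0 0.0
(12.7, 154.4, 70) rows y,z,turnx first/last [0.058, -0.154, np.float64(0.156)] [0.045, -0.158, np.float64(0.156)] 4 ik [-0.55  0.41 -0.72 -0.59  0.83  1.16] 0.0 0.0
```

The coaster is rising about its base, which is holding at n≈-22. It is now at about 40°, so I continue.

Call:
apply_moves(motion="0 0.09 -0.08 0.26 0 0;0 0.085 -0.08 0.26 0 0;0 0.055 -0.155 0.155 0 0;0 0.05 -0.155 0.155 0 0;0 0.05 -0.155 0.155 0 0;0 0.045 -0.16 0.155 0 0;0 0 0 0 0 0;0 0 0 0 0 0")

```text
time: 20.9
tool_pos: [721.5, -91.8, 190.0]
orientation: [1.225, 1.759, 1.226]
contact_force: [0.2, -0.1, -1.3]
grip_width: 15.3
```

```bash
python3 - <<'E'
from way import *
prof(); steps([(-5,161.7,70,4),(-12.2,164.8,70,2)])
E
```

```text
cork n [-98.  16.] [(-104, np.float64(106.0)), (-96, np.float64(109.0)), (-88, np.float64(110.0)), (-80, np.float64(110.0)), (-72, np.float64(110.0)), (-64, np.float64(110.0)), (-56, np.float64(111.0)), (-48, np.float64(110.0)), (-40, np.float64(110.0)), (-32, np.float64(110.0)), (-24, np.float64(121.0)), (-16, np.float64(136.0)), (-8, np.float64(151.0)), (0, np.float64(167.0)), (8, np.float64(179.0)), (16, np.float64(180.0)), (32, np.float64(231.0)), (40, np.float64(246.0)), (48, np.float64(110.0)), (56, np.float64(109.0)), (64, np.float64(110.0))]
tcp [721.4 -91.8 189.7] edge [634.4  51.4 153. ] q [-0.55  0.33 -0.75 -0.55  0.83  1.16] roll 69.9 F [-0.5  0.2 -1.2] M [-0.4   1.   -0.02]
[[-0.344, 0.939, -0.004], [0.321, 0.122, 0.939], [0.882, 0.322, -0.343]]
cur n,z,roll [ 12.6 153.   69.9] x 1.1
(-5, 161.7, 70) rows y,z,turnx first/last [0.022, -0.196, np.float64(-0.003)] [0.022, -0.196, np.float64(-0.003)] 4 ik [-0.58  0.37 -0.74 -0.57  0.85  1.14] 0.0 0.0
(-12.2, 164.8, 70) rows y,z,turnx first/last [0.009, -0.157, np.float64(-0.0)] [0.009, -0.157, np.float64(-0.0)] 2 ik [-0.59  0.36 -0.75 -0.55  0.86  1.13] 0.0 0.0
```

Call:
apply_moves(motion="0 0.02 -0.19 0 0 0;0 0.02 -0.19 0 0 0;0 0.02 -0.19 0 0 0;0 0.02 -0.19 0 0 0;0 0.01 -0.15 0 0 0;0 0.01 -0.15 0 0 0;0 0 0 0 0 0;0 0 0 0 0 0")

```text
time: 21.75
tool_pos: [698.8, -100.2, 202.1]
orientation: [1.224, 1.76, 1.226]
contact_force: [0.8, -0.7, -1.4]
grip_width: 15.0
```

```bash
python3 - <<'E'
from way import *
prof(); steps([(-21.8,165,70,3),(-28,165,70,2)])
E
```

```text
cork n [-101.  -25.] [(-96, np.float64(108.0)), (-88, np.float64(110.0)), (-80, np.float64(111.0)), (-72, np.float64(109.0)), (-64, np.float64(110.0)), (-56, np.float64(111.0)), (-48, np.float64(110.0)), (-40, np.float64(165.0)), (-32, np.float64(124.0)), (-16, np.float64(175.0)), (-8, np.float64(147.0)), (0, np.float64(110.0)), (8, np.float64(242.0)), (16, np.float64(256.0)), (24, np.float64(111.0)), (32, np.float64(110.0)), (40, np.float64(108.0)), (48, np.float64(111.0))]
tcp [ 698.8 -100.1  202. ] edge [611.9  43.  165.1] q [-0.59  0.28 -0.77 -0.5   0.86  1.12] roll 69.9 F [-0.2 -0.5 -0.6] M [-0.34  1.01 -0.06]
[[-0.344, 0.939, -0.005], [0.321, 0.123, 0.939], [0.882, 0.322, -0.343]]
cur n,z,roll [-11.5 165.1  69.9] x 1.0
(-21.8, 165, 70) rows y,z,turnx first/last [-0.048, -0.13, np.float64(-0.003)] [-0.048, -0.13, np.float64(-0.003)] 3 ik [-0.61  0.35 -0.77 -0.55  0.88  1.12] 0.0 0.0
(-28, 165, 70) rows y,z,turnx first/last [-0.042, -0.117, np.float64(-0.0)] [-0.042, -0.117, np.float64(-0.0)] 2 ik [-0.62  0.34 -0.79 -0.55  0.89  1.11] 0.0 0.0
```

```bash
python3 - <<'E'
from way import *
for _ in range(4): c=cam('top')
prof(); s=cam('side'); c=cam('top')
cv2.imwrite('pics/l.png',np.hstack([cv2.resize(c['frame'][60:210,210:360,::-1],(400,400)),cv2.resize(s['frame'][140:260,190:310,::-1],(400,400))]))
h=cv2.cvtColor(c['frame'],cv2.COLOR_RGB2HSV);p=cloud(c);r=p-C
k=(h[...,1]<40)&(h[...,2]>150)&(p[...,2]>105)&(p[...,2]<160)&(np.hypot(r[...,0],r[...,1])<130); print('white',k.sum(),p[k].mean(0) if k.any() else '')
E
```

```text
cork n None [(-104, np.float64(117.0)), (-96, np.float64(118.0)), (-88, np.float64(117.0)), (-80, np.float64(117.0)), (-72, np.float64(118.0)), (-64, np.float64(118.0)), (-56, np.float64(118.0)), (-48, np.float64(118.0)), (-40, np.float64(116.0)), (-32, np.float64(115.0)), (-24, np.float64(110.0)), (-16, np.float64(170.0)), (-8, np.float64(112.0)), (0, np.float64(111.0)), (8, np.float64(243.0)), (16, np.float64(257.0)), (24, np.float64(111.0)), (32, np.float64(110.0)), (40, np.float64(111.0)), (48, np.float64(109.0))]
white 440 [558.63369507  24.04740484 116.8531893 ]
```

View pics/l.png

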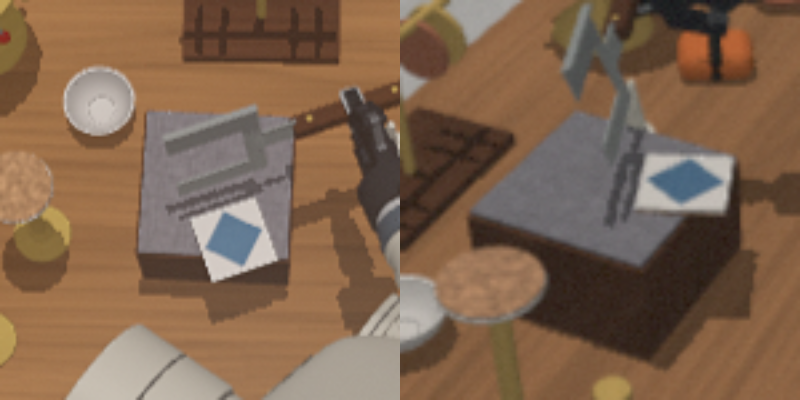

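The coaster now lies ceramic side up on the riser. Its centre is at about (559, 24), which is 68 mm short of the middle along n. I will bring the turner level behind it and push it to the middle with the lip edge.

Call:
apply_moves(motion="0 0.8 0.2 0 0 0;0 0.3 0 0.75 0 0;0 0 0 0.8 0 0;0 0 0 0.8 0 0;0 0 0 0.8 0 0;0 0 0 0.8 0 0;0 0 0 0.8 0 0;0 0 0 0.8 0 0;0 0 0 0.8 0 0;0 0 0 0.8 0 0;0 0 0 0.8 0 0;0 0 0 0.6 0 0")

```text
time: 23.35
tool_pos: [713.2, -95.6, 224.4]
orientation: [1.78, 2.547, 0.061]
contact_force: [0.8, 0.0, -2.5]
grip_width: 15.3
```

```bash
python3 - <<'E'
from way import *
c=cam('top'); h=cv2.cvtColor(c['frame'],cv2.COLOR_RGB2HSV);p=cloud(c);r=p-C
k=(p[...,2]>113.5)&(p[...,2]<125)&(np.hypot(r[...,0],r[...,1])<160)
w=np.array([ray(c,(x,y),117.2)[:2] for y,x in np.argwhere(k)],np.float32)
kk=((w-C[:2])@N[:2]<-15); print('n',np.percentile((w[kk]-C[:2])@N[:2],[1,99]),'x',np.percentile((w[kk]-C[:2])@X[:2],[1,99]),cv2.minAreaRect(w[kk]))
mid=C-180*N; plan(mid-164.5*X+[0,0,180],X,N)
E
```

```text
n [-56.65299907 -15.53687148] x [ 43.92116555 106.17164351] ((567.3453979492188, 105.11270904541016), (45.19471740722656, 50.10150146484375), 76.48303985595703)
t 23.4 tcp [713.7 -95.  222.7] q [-0.26  0.54  0.44  1.43  0.02  0.96] F [-4.7  1.5 -4. ] w 15.1
axes x,y,z [[-0.345, 0.939, -0.004], [0.938, 0.344, 0.046], [0.045, 0.012, -0.999]]
shift [-0.01 -8.75  1.31] turn [0.33 0.03 0.02]
```

Call:
apply_moves(motion="0 -0.4 0 0.33 0 0;0 -0.8 0 0 0 0;0 -0.8 0 0 0 0;0 -0.8 0 0 0 0;0 -0.8 0 0 0 0;0 -0.8 0 0 0 0;0 -0.8 0 0 0 0;0 -0.9 0 0 0 0;0 -0.9 0 0 0 0;0 -0.9 0 0 0 0;0 -0.9 0 0 0 0;0 -0.2 0 0 0 0")

```text
time: 24.6
tool_pos: [499.8, -173.4, 221.8]
orientation: [1.796, 2.565, 0.008]
contact_force: [-0.1, 0.3, -0.5]
grip_width: 14.9
```

```bash
python3 - <<'E'
from way import *
c=cam('top'); p=cloud(c);r=p-C; h=cv2.cvtColor(c['frame'],cv2.COLOR_RGB2HSV)
k=((h[...,2]>165)&(h[...,1]<50)|((h[...,0]>95)&(h[...,0]<120)&(h[...,1]>90)))&(p[...,2]>108)&(p[...,2]<126)&(np.hypot(r[...,0],r[...,1])<150)
n,l,s,_=cv2.connectedComponentsWithStats(k.astype(np.uint8));k=l==1+s[1:,4].argmax()
w=np.array([ray(c,(x,y),117.2)[:2] for y,x in np.argwhere(k)],np.float32); q=cv2.minAreaRect(w)
print(k.sum(),q,'n',np.percentile((w-C[:2])@N[:2],[.5,99.5]),'x',np.percentile((w-C[:2])@X[:2],[.5,99.5]))
blade(c,(240,400,60,260),190,270)
mid=C-180*N; plan(mid-164.5*X+[0,0,95.5],X,N)
E
```

```text
344 ((561.8995971679688, 25.663333892822266), (73.54972076416016, 79.35733032226562), 19.968706130981445) n [-101.15340235  -28.48997319] x [-37.68872838  41.05679373]
blade n 341 z 242.5 slopes xy [0.094 0.033] x [451.7 511.7] y [-53.   39.8] rect [[449.1000061035156, 32.29999923706055], [484.6000061035156, -65.5], [514.5999755859375, -54.599998474121094], [479.1000061035156, 43.20000076293945]]
t 24.65 tcp [ 500.2 -173.4  222. ] q [-0.49  0.22 -0.06  1.29  0.    0.73] F [ 0.5  0.9 -0.8] w 15.0
axes x,y,z [[-0.342, 0.94, -0.005], [0.94, 0.342, 0.01], [0.011, -0.001, -1.0]]
shift [0.01 0.37 5.06] turn [ 0.07  0.04 -0.  ]
```

Call:
apply_moves(motion="0 0 0.4 0.07 0.04 0;0 0 0.7 0 0 0;0 0 0.8 0 0 0;0 0 0.8 0 0 0;0 0 0.8 0 0 0;0 0 0.8 0 0 0;0 0 0.5 0 0 0;0 0 0.2 0 0 0;0 0 0 0 0 0;0 0 0 0 0 0")

```text
time: 25.65
tool_pos: [502.0, -173.0, 96.9]
orientation: [-1.799, -2.574, 0.0]
contact_force: [0.4, 0.6, -0.4]
grip_width: 15.3
```

```bash
python3 - <<'E'
from way import *
c=cam('top'); w=blade(c,(240,400,60,260),105,130)
mid=C-180*N; plan(mid-164.5*X+[0,0,95.5],X,N)
E
```

```text
blade n 2993 z 112.3 slopes xy [-0.032 -0.012] x [462.6 712.8] y [-41.1 131.6] rect [[437.20001220703125, 7.599999904632568], [855.9000244140625, -266.1000061035156], [993.7999877929688, -55.099998474121094], [575.2000122070312, 218.60000610351562]]
t 25.7 tcp [ 502.  -173.1   97.2] q [-0.49  0.3  -0.27  1.    0.    0.73] F [-0.3 -0.5 -0.6] w 15.1
axes x,y,z [[-0.343, 0.939, 0.0], [0.939, 0.343, -0.0], [-0.0, 0.0, -1.0]]
shift [-0.    0.34  0.07] turn [-0.   -0.    0.01]
```

Call:
apply_moves(motion="0 0.2 0.1 0 0 0;0 0.3 0 0 0 0;0 0.3 0 0 0 0;0 0.3 0 0 0 0;0 0.3 0 0 0 0;0 0.3 0 0 0 0;0 0.3 0 0 0 0;0 0.3 0 0 0 0;0 0 0 0 0 0")

```text
time: 26.6
tool_pos: [556.3, -153.0, 94.0]
orientation: [-1.799, -2.574, -0.0]
contact_force: [-0.2, -0.5, -1.3]
grip_width: 15.5
```

```bash
cat >> way.py <<'E'
def white():
    c=cam('top'); p=cloud(c);r=p-C; h=cv2.cvtColor(c['frame'],cv2.COLOR_RGB2HSV)
    k=((h[...,2]>165)&(h[...,1]<50)|((h[...,0]>95)&(h[...,0]<120)&(h[...,1]>90)))&(p[...,2]>108)&(p[...,2]<126)&(np.hypot(r[...,0],r[...,1])<150)
    n,l,s,_=cv2.connectedComponentsWithStats(k.astype(np.uint8));k=l==1+s[1:,4].argmax()
    w=np.array([ray(c,(x,y),117.2)[:2] for y,x in np.argwhere(k)],np.float32); q=cv2.minAreaRect(w)
    print(k.sum(),'z',np.median(p[k][:,2]),q,'n',np.percentile((w-C[:2])@N[:2],[.5,99.5]),'x',np.percentile((w-C[:2])@X[:2],[.5,99.5])); return c
E
python3 - <<'E'
from way import *
white(); o=monitor.get_obs(); print(o['tool_pos'],o['contact_force'].round(1),'lip n',(o['tool_pos']-C)@N+56)
E
```

```text
398 z 117.62770050618587 ((588.9847412109375, 35.73058319091797), (81.43910217285156, 79.13951873779297), 19.82811164855957) n [-76.0894089    5.03529954] x [-37.45736709  41.3099095 ]
[ 555.79559582 -153.06094162   93.9631756 ] [-0.4  0.2 -0.7] lip n -75.23433448025833
```

Call:
apply_moves(motion="0 0.2 0 0 0 0;0 0.3 0 0 0 0;0 0.3 0 0 0 0;0 0.3 0 0 0 0;0 0.2 0 0 0 0;0 0 0 0 0 0;0 -0.2 0 0 0 0;0 -0.5 0 0 0 0;0 -0.6 -0.3 0 0 0;0 -0.6 -0.8 0 0 0;0 -0.3 -1 0 0 0;0 0 -1 0 0 0")

```text
time: 27.85
tool_pos: [532.0, -161.7, 173.3]
orientation: [-1.801, -2.572, 0.001]
contact_force: [1.5, -0.4, -1.0]
grip_width: 15.2
```

```bash
python3 - <<'E'
from way import *
white()
Xr=np.array([.038,1,0]);Yr=np.array([1,-.038,0]); plan([504.4,-373.8,170],Xr,Yr)
E
```

```text
398 z 117.41659206475674 ((619.2201538085938, 46.61752700805664), (80.73387908935547, 79.1922836303711), 20.352853775024414) n [-43.82074625  36.92559684] x [-37.45952379  41.3099823 ]
t 27.9 tcp [ 533.8 -162.3  177.6] q [-0.45  0.29 -0.07  1.2  -0.    0.78] F [ 1.3 -0.3  2.4] w 15.3
axes x,y,z [[-0.342, 0.94, -0.003], [0.94, 0.342, 0.003], [0.004, -0.002, -1.0]]
shift [-7.55 -4.    0.32] turn [0.03 0.02 2.77]
```

The coaster now lies at (619.2, 46.6), about 4 mm from the riser's middle. I now return the turner to its rest.

Call:
apply_moves(motion="-0.4 -0.2 0 0 0 0;-0.8 -0.4 0 0 0 0;-0.9 -0.5 0 0 0 0;-0.9 -0.5 0 0 0 0;-0.9 -0.5 0 0 0 0;-0.9 -0.5 0 0 0 0;-0.9 -0.5 0 0 0 0;-0.9 -0.5 0 0 0 0;-0.6 -0.3 0 0 0 0.6;-0.35 -0.1 0 0 0 0.7;0 0 0 0 0 0.8;0 0 0 0 0 0.67")

```text
time: 29.1
tool_pos: [502.8, -373.7, 170.1]
orientation: [-2.265, -2.172, 0.001]
contact_force: [-0.1, -0.3, -0.2]
grip_width: 15.4
```

Call:
apply_moves(motion="0 0 0 0 0 0;0 0 0 0 0 0")

```text
time: 29.3
tool_pos: [503.6, -373.0, 170.8]
orientation: [-2.257, -2.181, 0.001]
contact_force: [0.6, 0.4, -1.8]
grip_width: 15.3
```

```bash
python3 - <<'E'
from way import *
Xr=np.array([.039,1,0]);Yr=np.array([1,-.039,0]); plan([504.4,-373.8,62],Xr,Yr)
c=cam('top'); blade(c,(350,400,120,195),170,225)
E
```

```text
t 29.3 tcp [ 503.6 -373.   170.8] q [-0.77  0.41  0.1   1.26 -0.    0.83] F [ 0.6  0.4 -1.8] w 15.3
axes x,y,z [[0.034, 0.999, 0.001], [0.999, -0.034, -0.002], [-0.002, 0.001, -1.0]]
shift [-0.04  0.04  4.35] turn [-0.02 -0.01  0.03]
blade n 472 z 192.2 slopes xy [0.008 0.003] x [464.5 564.7] y [-269.4 -163.8] rect [[464.0, -269.1000061035156], [564.7000122070312, -269.5], [565.0999755859375, -164.1999969482422], [464.3999938964844, -163.6999969482422]]
```

Call:
apply_moves(motion="-0.04 0.04 0.6 0 0 0.05;0 0 0.8 0 0 0;0 0 0.8 0 0 0;0 0 0.8 0 0 0;0 0 0.6 0 0 0;0 0 0.3 0 0 0;0 0 0.15 0 0 0;0 0 0.1 0 0 0;0 0 0.1 0 0 0;0 0 0.05 0 0 0;0 0 0 0 0 0")

```text
time: 30.45
tool_pos: [505.4, -373.7, 64.3]
orientation: [-2.268, -2.172, 0.001]
contact_force: [-0.3, -0.8, -0.8]
grip_width: 15.1
```

```bash
python3 - <<'E'
from way import *
Xr=np.array([.039,1,0]);Yr=np.array([1,-.039,0]); plan([504.4,-373.8,62],Xr,Yr)
c=cam('top'); blade(c,(350,400,120,195),60,110)
E
```

```text
t 30.45 tcp [ 505.4 -373.7   64.3] q [-0.77  0.48 -0.08  1.01 -0.    0.84] F [-0.3 -0.8 -0.8] w 15.1
axes x,y,z [[0.043, 0.999, 0.0], [0.999, -0.043, -0.001], [-0.001, 0.0, -1.0]]
shift [-0.   -0.04  0.09] turn [-0.01 -0.   -0.03]
blade n 338 z 85.5 slopes xy [0.041 0.009] x [480.9 569.1] y [-269.1 -165.6] rect [[478.5, -268.8999938964844], [569.0, -269.20001220703125], [569.2999877929688, -165.60000610351562], [478.79998779296875, -165.39999389648438]]
```

Call:
apply_moves(motion="0 0 0.05 0 0 0;0 0 0.05 0 0 0;0 0 0.04 0 0 0;0 0 0 0 0 0;0 0 0 0 0 0")

```text
time: 31.0
tool_pos: [505.4, -373.7, 62.3]
orientation: [2.269, 2.172, -0.001]
contact_force: [-3.9, 3.0, 12.1]
grip_width: 15.0
```

Call:
apply_moves(motion="0 0 0.04 0 0 0;0 0 0 0 0 0;0 0 0 0 0 0")

```text
time: 31.3
tool_pos: [505.5, -373.8, 62.3]
orientation: [2.268, 2.172, -0.001]
contact_force: [-6.1, 6.8, 20.4]
grip_width: 15.0
```

The turner is seated on the rest (20 N up). I release slowly and retreat straight up.

Call:
apply_moves(motion="0 0 -0.04 0 0 0;0 0 0 0 0 0;0 0 0 0 0 0;0 0 0 0 0 0;0 0 0 0 0 0;0 0 0 0 0 0", gripper=0.55)

```text
time: 31.9
tool_pos: [505.3, -373.6, 60.3]
orientation: [-2.268, -2.172, 0.001]
contact_force: [0.2, 0.1, 0.2]
grip_width: 46.9
```

Call:
apply_moves(motion="0 0 -0.3 0 0 0;0 0 -0.7 0 0 0;0 0 -1 0 0 0;0 0 -1 0 0 0;0 0 -1 0 0 0;0 0 -1 0 0 0;0 0 -1 0 0 0;0 -1 -1 0 0 0;0 -1 0 0 0 0;0 -1 0 0 0 0;0 -1 0 0 0 0;0 0 0 0 0 0")

```text
time: 33.1
tool_pos: [403.5, -369.2, 236.9]
orientation: [-2.27, -2.17, 0.002]
contact_force: [0.1, -0.0, 0.0]
grip_width: 47.0
```

```bash
python3 - <<'E'
from way import *
c=white(); edge(); blade(c,(350,400,130,195),60,110)
im=c['frame']; cv2.imwrite('pics/m.png',cv2.resize(im[90:220,180:470,::-1],None,fx=2.6,fy=2.6))
p=cloud(c);k=np.zeros((400,640),bool);k[110:150,195:240]=1;k&=(p[...,2]>165)&(p[...,2]<195);w=np.array([ray(c,(x,y),177.1)[:2] for y,x in np.argwhere(k)],np.float32);print('round',w.mean(0))
E
```

```text
403 z 116.98650140422751 ((619.2201538085938, 46.61752700805664), (80.73387908935547, 79.1922836303711), 20.352853775024414) n [-43.81059065  36.97612105] x [-37.45494978  41.30628471]
tcp [ 404.8 -369.5  236.8] edge [ 367.2 -203.1  254.7] q [-0.89  0.25  0.03  1.35 -0.    0.72] roll -0.0 F [-0.   0.2 -0.5] M [-0.   -0.01 -0.05]
[[0.045, 0.999, -0.0], [0.999, -0.045, -0.0], [-0.0, -0.0, -1.0]]
blade n 732 z 82.4 slopes xy [0.016 0.005] x [464.6 569.8] y [-293.7 -164.6] rect [[462.3999938964844, -292.1000061035156], [565.4000244140625, -296.3999938964844], [570.7999877929688, -166.1999969482422], [467.79998779296875, -162.0]]
round [595.5062  266.85797]
```

View pics/m.png

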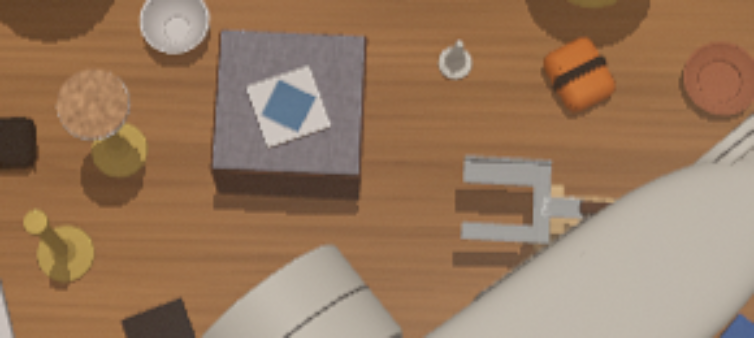

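The picture shows the coaster ceramic side up in the middle of the riser, at crop (288,106). The turner is level on its rest, blade at crop (510,200) with z 82, and within about 3 mm of its start. The round coaster is unmoved at crop (93,104), and the arm is clear of everything. Handing in.

```bash
python3 -c "
from cell import order; print(order.job_done())"
```

```text
the job is handed in; nothing more can be done
None
```

The square coaster lies ceramic side up in the middle of the riser, and the turner is back on its rest. I handed the job in at about 33 s; no verdict is reported.

**How the flip went:** I lifted the coaster off its post with the turner. The arm could not reach the poses to roll it over the lip, so I rolled it the other way. I stood the coaster on the cloth against the open-edge side of the blade.
- **Slip:** the coaster slipped into the gap between the prongs. I raised it with one prong until it tipped over, cork side down.
- **Off centre:** it landed about 68 mm from the middle, partly overhanging the riser's edge. I pushed it back with the turner's lip edge.

**Last checks from the top camera:**

| Thing | Measured |
|---|---|
| Square coaster | flat, ceramic side up, about 4 mm from the middle of the riser; top face at 117 mm, as expected for 7 mm on the riser |
| Turner | level on its rest, about 3 mm from where it started |
| Round coaster | unmoved to within 1 mm |
| Gripper | empty, about 100 mm beside and 175 mm above where it held the handle, force near zero |

No check failed or disagreed at the end.

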